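# Take the hot lid off the brew pot with the lid lifter

### The arm

A 6-joint arm with a two-finger parallel gripper is mounted at the origin on the work surface. World frame = base frame: x ahead of the robot, y to its left, z up, the work surface at z = 0. Lengths are in m, angles in rad, forces in N, time in s.
With the tool pointing down it reaches from about 0.3 to 0.875 m from the base axis. Payload 6.4 kg.
Tool frame: the origin (TCP) lies between the finger pads; the fingertips stand 25 mm ahead of it and the grasp point (between the pads) lies 6 mm ahead of it; y points along the fingers, x is the direction in which the jaws open and shut, and the axes are right-handed (so a half turn about y gives the same grasp; the last joint's range is limited). The gripper opens to 85 mm and grips with 20 to 120 N. Pads are 22 mm wide; open, the fingers measure 114 mm over their backs; the gripper's body (76 mm by 85 mm) begins 54 mm behind the grasp point. The pads swing forward as they close: fully open they stand 13 mm farther back than shut.
Start: joints at [-1.309, 0.181, 1.607, -0, 1.354, -0.206], TCP at [0.259, -0.513, 0.256] pointing down, gripper open.
Joint ranges: [-2.99, 2.99], [-0.89, 2.07], [0.3, 2.58], [-1.14, 4.28], [0, 2.63], [-3.12, 3.12]. Speed limits (rad/s): [2.57, 2.57, 3.01, 3.14, 3.14, 3.14].

### API

Orientations are given as a unit quaternion [w, x, y, z].
In Python, from bench import ctrl, vision, ticket, find_in, regions_of, pinpoint gives the robot as it stands.
- The arm moves only by the tool apply_moves, never from a script. Its argument "increments" is a list of rows, each an object of numbers: "x", "y", "z": the shift along the tool's x, y, z in cm; "ax", "ay", "az": the turn, a rotation vector about the tool's x, y, z in rad; "grip": the closure, from 0 (fully open) to 1 (shut). A call has 1 to 12 rows; each row is the pose to reach, as a shift and turn from the pose measured when the call began, along the tool's axes at that moment; what a row does not reach only later rows make up. A row lasts 1/8 s, in which the tool goes at most 62.5 mm and 10.7 degrees, less where a joint would pass 70% of its speed; a pose out of reach is approached as far as the arm can. A call with a gripper value outside its range is refused whole. The fingers move at their own pace and stop on an object; the grip force is fixed at half the most. Time passes only in rows, so rows that repeat a pose let the fingers close. It gives the time, the measured TCP pose, the force and the opening at its end, in the units of the state.
- ctrl.get_obs(): the state, without advancing time (a new reading comes with each control period).
- vision.camera(name): name is "scene" or "side" or "wrist"; returns the picture (420x560x3 uint8, red, green, blue); there is no depth.
- vision.camera_params(name): a dict with "intrinsics" (3x3 intrinsics, pixels), "R" (3x3) and "t" (3): a world point X has camera coordinates R X + t. Camera axes: x right, y down, z forward; pixel columns grow to the right and rows downward; lengths in m; the calibration is good to about 2 mm. A picture is of the moment at which its call begins: read the wrist's pose just before it. camera_params takes no time and is no camera call; for the wrist camera it gives the pose at the moment of the call.
- ticket.hand_in(): hands the job in, once; it reports no verdict.
Trained networks look in the newest picture that a camera, given by its name, has taken for a name from the list of things; names that differ only in an ending like _2 or _b are one class to them, and where a whole thing is asked for, a point or a joint stands for the part that bears it (a point fixed in the world has none). Each returns a list of dicts, best first, with "p" (0 to 1); they miss things now and then, are a little off and sometimes report something else, mostly with a low value. They report only what shows in the picture. A call takes as long as a camera call.
- find_in(camera, query): "rect" ([centre column, centre row, width, height] in pixels, round what is visible of it).
- regions_of(camera, query): "mask" (420x560 bool, what is visible of it) and "rect" ([centre column, centre row, width, height] in pixels, round what is visible of it).
- pinpoint(camera, query): "xy" ([column, row] in pixels: a listed point, or the origin of a listed thing).
The state is a dict: "time_s": time; "q": joint angles; "dq": joint speeds; "joint_efforts": joint torques, N m; "eef_pos": TCP position; "eef_rot": TCP orientation; "wrist_force": force on the tool from outside, world axes, zero at the start; "torque": the same for the moment, N m; "opening": opening from 0.0 (shut) to 1.0 (fully open).
Only numpy, scipy, OpenCV 4.12 (cv2) and the standard library are available. Lean on these libraries where they do the work, as an engineer would, in place of code of your own. Each camera call takes 0.05 s, during which the arm holds its last target.

### The job

The brew pot on the hot plate and its lid are hot. Pick up the two-pronged lid lifter by its wooden handle, hook it under the middle of the lid's loop handle, lift the lid off level and set it gently, right way up and centred, on the round wooden trivet, then unhook the lifter and stand it back upright on its cork board where it was, and let go. Touch the hot things only with the lifter, leave the pot where it stands, and do not disturb the other things on the counter.

Things in the scene. Friction and masses are not known exactly. Their poses are not given: they have to be found in the camera images.
- lifter: Loose lid lifter, 250 g, 116 mm tall, C-shaped from its side, standing upright on the cork board. Origin: on its underside, straight below the handle's middle; z up, +x where its two prongs point. A steel back plate, 28 wide (foot 60 wide), at x=-58 to -52 joins the handle on top to the prongs below; between them it is open to the front (+x) and both sides. Stands flat on prongs and foot.
- lifter_grip (a point): Middle of the lifter's handle, 102 mm straight above the lifter's origin; same axes. The handle is a level wooden bar along x, 90 mm long (x=-47 to +43), 22 wide (y), 28 high (88 to 116 mm above the lifter's origin).
- lifter_saddle (a point): Point between the two prongs, 7 mm straight above the lifter's origin; same axes. Prongs: 8 wide each, centred at y=+8 and -8 (24 over both). Their top stands 13.5 mm above the lifter's origin from x=-54 to -18; 7 mm from x=-18 to +18 (saddle, where a hooked bar rests, below the handle); 17 mm from +18 to +28 (upturned tip, the front end).
- lid: Loose round flat steel lid, about 400 g, hot, lying on the pot. Origin: centre of its underside; z up. A plug 148 mm in diameter, 9 high, reaches down into the pot; the flange above it, 176 mm in diameter, 9 to 14 mm above the origin, rests on the pot's rim. It carries an upright loop handle (see loop_bar).
- loop_bar (a point): Middle of the level bar of the lid's loop handle, on the bar's axis, 60 mm above the lid's origin; same axes. 10 mm round bar along y on two uprights at y=+47 and -47 mm. Free below the bar: 41 mm high (14 to 55 above the lid's origin), 84 wide; open to +x and -x, hooks from either side. Hangs level only if the prongs straddle the bar's middle.
- pot: Loose round steel pot, 166 mm outside diameter, 80 mm high, inside diameter at the rim 160 mm, about 1.8 kg, standing on the hot plate, hot. Origin: centre of its underside. Two small wire ears reach out to 104 mm from its axis along its y, 60 mm above its origin.
- hotplate: Fixed round grey hot plate, 190 mm in diameter, 35 mm high, with a small black control knob on one side (its -x). Origin: centre of its underside, on the counter.
- trivet: Fixed round dark wooden trivet with light stripes, flat, 200 mm in diameter, 18 mm high, on the counter. Origin: centre of its underside. A lid set on it has its origin 18 mm above this one.
- board: Fixed cork board 180 x 120 mm, 8 mm high, on the counter. Origin: on its underside, straight below where the origin of the standing lifter belongs; the board spans x=-105 to +75 and y=-60 to +60 mm. The lifter standing on it has its origin 8 mm above this one.
- malt_can: Bystander: can, 80 mm in diameter, 110 high, on the counter. Origin: centre of its underside.
- hop_jar: Bystander: amber glass jar with a metal cap, 66 mm in diameter, 90 high. Origin: centre of its underside.
- mug: Bystander: white mug, 76 mm in diameter, 85 high. Origin: centre of its underside.
- spoon: Bystander: wooden spoon, 220 mm long, lying on the counter. Origin: on its underside, about the middle.

How it is judged:
By the outcome, as a careful person would: the job done as asked, in the order asked, and still so for the second after the job is handed in, with the robot touching nothing.
It also fails if it takes over 72 s, if anything falls off the work surface, if the arm or the gripper's body presses on something with over 40 N, if the wrist force passes 120 N, or if a joint passes its speed limit or range.

## Working session

There is one attempt and no reset: what is moved stays moved. The work goes in short steps, Python scripts to look and compute and a tool call to move; the robot and the scene stay as the last step left them, time stands still between calls to the robot, and variables do not carry over. Pictures are saved under pics/ and viewed, and the job is handed in when it is done.

Besides the shell and the picture viewer there is one more tool, called after "Call:" as a command line: name --argument value ..., lists and objects as JSON in quotes. apply_moves: Moves the arm, as the interface text tells. Its arguments: {"type":"object","properties":{"increments":{"type":"array","items":{"type":"object","properties":{"x":{"type":"number"},"y":{"type":"number"},"z":{"type":"number"},"ax":{"type":"number"},"ay":{"type":"number"},"az":{"type":"number"},"grip":{"type":"number"}}}}},"required":["increments"]}

```bash
ls; mkdir -p pics
python3 - <<'E'
from bench import ctrl, vision
import cv2
print(ctrl.get_obs())
for c in ["scene","side","wrist"]:
    p=vision.camera_params(c); im=vision.camera(c)
    cv2.imwrite(f"pics/{c}0.png",im[:,:,::-1]); print(c,p)
E
```

```text
pics
{'time_s': 0.0, 'q': array([-1.30928641e+00,  1.81539167e-01,  1.60804508e+00, -1.00468721e-07,
        1.35380392e+00, -2.06288917e-01]), 'dq': array([-0.00018664, -0.00193005, -0.00137087,  0.00093835, -0.00120193,
        0.00023332]), 'joint_efforts': array([-1.06701005e-03, -4.44867146e+01, -3.51340055e+01, -4.11013034e-04,
        9.06029425e-03, -1.38759754e-05]), 'eef_pos': array([ 0.25916227, -0.51269149,  0.25536726]), 'eef_rot': array([ 0.60270731, -0.60183473,  0.37095972, -0.37003747]), 'wrist_force': array([ 0.61275148, -0.74947454,  0.52111116]), 'torque': array([-0.02327253, -0.07076483, -0.00437754]), 'opening': 1.0014800585777786}
scene {'intrinsics': array([[518.71999239,   0.        , 278.44399071],
       [  0.        , 518.71999239, 212.84416047],
       [  0.        ,   0.        ,   1.        ]]), 'R': array([[-0.27923214,  0.96021304, -0.00450928],
       [ 0.71809405,  0.20570116, -0.66485184],
       [-0.63747184, -0.18888609, -0.74696164]]), 't': array([ 0.17960462, -0.3473548 ,  2.06489481])}
side {'intrinsics': array([[450.91215226,   0.        , 275.78769988],
       [  0.        , 450.91215226, 212.81472549],
       [  0.        ,   0.        ,   1.        ]]), 'R': array([[ 0.98328103, -0.18113142,  0.01870368],
       [-0.11005737, -0.67297935, -0.73142749],
       [ 0.14507169,  0.7171403 , -0.68166268]]), 't': array([-0.61164163,  0.13351879,  1.32529848])}
wrist {'intrinsics': array([[371.14873056,   0.        , 282.85294376],
       [  0.        , 371.14873056, 203.39719915],
       [  0.        ,   0.        ,   1.        ]]), 'R': array([[ 0.45061301, -0.89271671, -0.00218737],
       [-0.85030968, -0.42995104,  0.30350543],
       [-0.27188484, -0.13490355, -0.9528272 ]]), 't': array([-0.57361025, -0.04015447,  0.37925592])}
```

View pics/scene0.png

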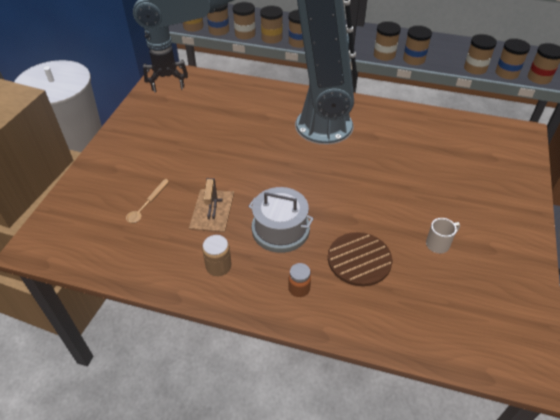

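View pics/side0.png

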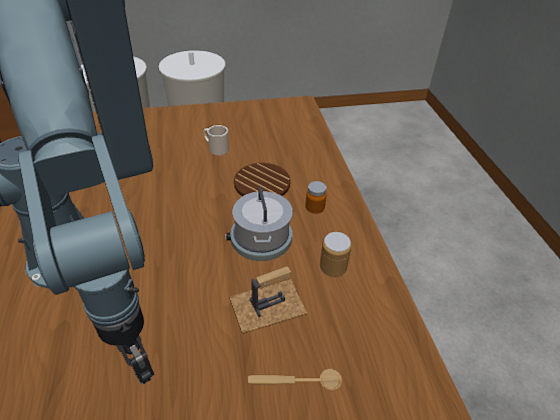

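View pics/wrist0.png

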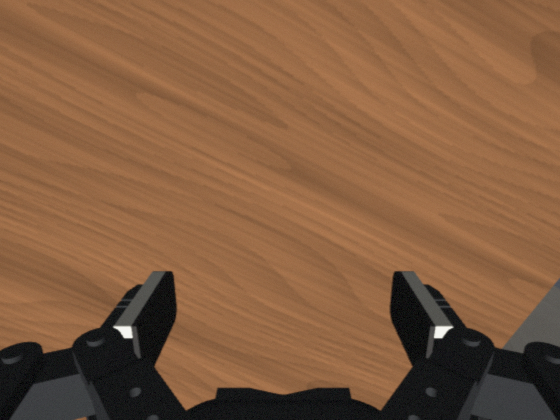

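```bash
cat > h.py <<'E'
import numpy as np, cv2
from scipy.spatial.transform import Rotation as Ro
from bench import ctrl, vision, ticket, find_in, regions_of, pinpoint
def P(c): 
    p=vision.camera_params(c); return p
def tri(obs):
    """obs list of (params, xy)"""
    A=[]
    for p,xy in obs:
        M=p["intrinsics"]@np.c_[p["R"],p["t"]]
        A+= [xy[0]*M[2]-M[0], xy[1]*M[2]-M[1]]
    A=np.array(A); X=np.linalg.lstsq(A[:,:3],-A[:,3],rcond=None)[0]
    return X,[np.round(proj(p,X)-xy,1).tolist() for p,xy in obs]
def proj(p,X):
    v=p["intrinsics"]@(p["R"]@np.array(X,float)+p["t"]); return v[:2]/v[2]
def ray(p,xy,z):
    d=p["R"].T@np.linalg.inv(p["intrinsics"])@np.array([xy[0],xy[1],1.]); c=-p["R"].T@p["t"]
    return c+d*(z-c[2])/d[2]
def tool():
    o=ctrl.get_obs(); w,x,y,z=o["eef_rot"]; return o,o["eef_pos"],Ro.from_quat([x,y,z,w]).as_matrix()
E
python3 - <<'E'
from h import *
names=["lifter","lifter_grip","lifter_saddle","lid","loop_bar","pot","hotplate","trivet","board","malt_can","hop_jar","mug","spoon"]
for c in ["scene","side","wrist"]:
    vision.camera(c)
ps={c:P(c) for c in ["scene","side","wrist"]}
o,p,R=tool(); print(p,R.round(3).tolist())
for n in names:
    r={}
    for c in ps:
        l=pinpoint(c,n)
        if l: r[c]=l[0]
    print(n,{c:(np.round(v["xy"],1).tolist(),round(v["p"],2)) for c,v in r.items()})
    g=[(ps[c],np.array(v["xy"])) for c,v in r.items() if v["p"]>.4]
    if len(g)>1: print("   ",*tri(g))
print(ctrl.get_obs()["time_s"])
E
```

```text
[ 0.25926941 -0.5130674   0.25598768] [[0.451, -0.0, 0.893], [-0.893, 0.001, 0.451], [-0.001, -1.0, 0.0]]
lifter {'scene': ([213.2, 213.0], 0.86), 'side': ([271.9, 303.0], 0.57)}
    [ 0.56140853 -0.25562743  0.00168132] [[-0.6, 0.5], [-1.0, -0.7]]
lifter_grip {'scene': ([207.6, 188.2], 0.73), 'side': ([268.7, 272.6], 0.7)}
    [ 0.55877419 -0.25727307  0.1245399 ] [[1.0, -0.9], [1.8, 1.3]]
lifter_saddle {'scene': ([207.2, 208.6], 0.81), 'side': ([273.7, 297.7], 0.76)}
    [ 0.56902684 -0.26682197  0.03286356] [[0.5, -0.4], [0.9, 0.6]]
lid {'scene': ([301.7, 289.9], 0.7), 'side': ([265.3, 213.7], 0.98)}
    [ 0.66589076  0.12231151 -0.0868982 ] [[11.1, -11.1], [16.0, 11.0]]
loop_bar {'scene': ([279.0, 199.6], 0.56), 'side': ([263.5, 198.4], 0.63)}
    [ 0.58181093 -0.01445108  0.16322011] [[0.3, -0.3], [0.4, 0.4]]
pot {'scene': ([277.9, 226.6], 0.78), 'side': ([262.8, 230.6], 0.66)}
    [ 0.58052237 -0.01797059  0.03488236] [[0.6, -0.5], [0.9, 0.7]]
hotplate {'scene': ([276.5, 231.4], 0.94), 'side': ([263.5, 241.9], 0.97)}
    [ 5.77078306e-01 -2.69575648e-02 -5.15013564e-04] [[-0.3,
[... 178 characters left out ...]
[213.3, 214.2], 0.56), 'side': ([270.1, 303.3], 0.95)}
    [ 0.55943819 -0.25451753 -0.00392711] [[-0.0, 0.0], [-0.0, -0.0]]
malt_can {'scene': ([217.9, 264.1], 0.74), 'side': ([332.7, 264.6], 0.71)}
    [ 0.76033977 -0.16100738  0.01044983] [[-0.1, 0.1], [-0.1, -0.1]]
hop_jar {'scene': ([301.7, 287.2], 0.78), 'side': ([315.8, 206.0], 0.59)}
    [0.77221705 0.10582345 0.00562624] [[-1.3, 1.1], [-1.6, -1.2]]
mug {'scene': ([435.5, 242.9], 0.97), 'side': ([220.5, 147.1], 0.97)}
    [0.49381668 0.47658019 0.01442906] [[-0.0, 0.0], [-0.0, -0.0]]
spoon {'scene': ([436.4, 246.1], 0.71), 'side': ([292.0, 379.9], 0.89)}
    [ 0.48063347  0.17840461 -0.31279326] [[-100.2, 31.0], [-62.2, -117.9]]
2.25
```

```bash
cat >> h.py <<'E'
def inc(target,Rt=None):
    o,p,R=tool()
    d=R.T@(np.array(target)-p)*100
    rv=Ro.from_matrix(R.T@Rt).as_rotvec() if Rt is not None else np.zeros(3)
    return np.round(d,2),np.round(rv,3)
def Rdown(yaw):
    """tool z points along yaw in the world, tool y down"""
    z=np.array([np.cos(yaw),np.sin(yaw),0]); y=np.array([0,0,-1.]); return np.c_[np.cross(y,z),y,z]
E
python3 - <<'E'
from h import *
o,p,R=tool(); w=P("wrist"); c=-w["R"].T@w["t"]; print(c, R.T@(c-p), (R.T@w["R"].T).round(3))
print(inc([0.50,-0.20,0.33],Rdown(0)), o["time_s"])
import cv2
for c,(x,y,s) in {"scene":(210,205,45),"side":(270,295,45)}.items():
    im=cv2.imread(f"pics/{c}0.png"); cv2.imwrite(f"pics/{c}crop.png",cv2.resize(im[y-s:y+s,x-s:x+s],None,fx=6,fy=6,interpolation=cv2.INTER_CUBIC))
E
```

```text
[ 0.32752242 -0.47845668  0.37308791] [-0.00028308 -0.11679829  0.07658426] [[ 1.    -0.    -0.001]
 [ 0.001 -0.304  0.953]
 [-0.    -0.953 -0.304]]
(array([-17.1 ,  -7.37,  35.61]), array([ 0.   ,  0.468, -0.   ])) 2.25
```

View pics/sidecrop.png

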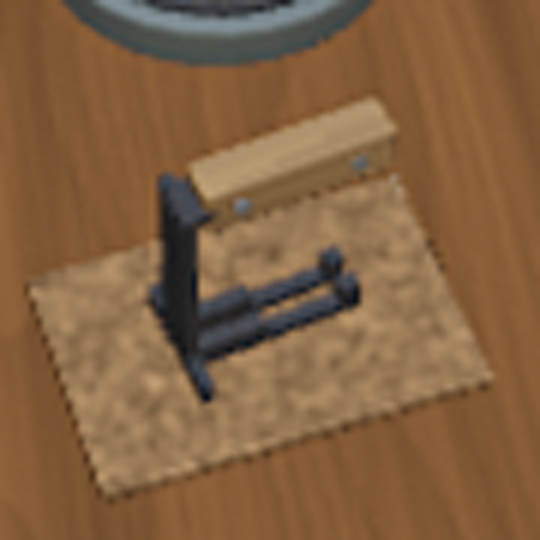

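Run:
```python
from h import *
s=P("side")
c=[(230,297.5),(290.8,280),(306.7,313.3),(242.5,332.5)]
X=np.array([ray(s,x,.008) for x in c]); print(X.round(3))
for a,b in [(0,1),(3,2),(3,0),(2,1)]:
    d=X[b]-X[a]; print(np.linalg.norm(d),np.degrees(np.arctan2(d[1],d[0])))
print(inc([0.54,-0.10,0.38],Rdown(0.0)))
```

```text
[[ 0.454 -0.226  0.008]
 [ 0.629 -0.195  0.008]
 [ 0.648 -0.311  0.008]
 [ 0.473 -0.339  0.008]]
0.17796235387253279 10.135327577824015
0.17666677989291307 9.365031335792208
0.11503553273823496 99.762013142899
0.11742625307408266 99.1296250890958
(array([-24.23, -12.37,  43.69]), array([ 0.   ,  0.468, -0.   ]))
```

Call:
apply_moves --increments '[{"x": 0, "y": -6, "z": 0, "ay": 0.15}, {"x": -24.2, "y": -12.4, "z": 43.7, "ay": 0.468}, {"x": -24.2, "y": -12.4, "z": 43.7, "ay": 0.468}, {"x": -24.2, "y": -12.4, "z": 43.7, "ay": 0.468}, {"x": -24.2, "y": -12.4, "z": 43.7, "ay": 0.468}, {"x": -24.2, "y": -12.4, "z": 43.7, "ay": 0.468}, {"x": -24.2, "y": -12.4, "z": 43.7, "ay": 0.468}, {"x": -24.2, "y": -12.4, "z": 43.7, "ay": 0.468}, {"x": -24.2, "y": -12.4, "z": 43.7, "ay": 0.468}, {"x": -24.2, "y": -12.4, "z": 43.7, "ay": 0.468}, {"x": -24.2, "y": -12.4, "z": 43.7, "ay": 0.468}]'

```text
invalid input
```

Run:
```python
from h import *
import pickle
w=P("wrist"); im=vision.camera("wrist"); cv2.imwrite("pics/wrist1.png",im[:,:,::-1])
d={}
for n in ["lifter_grip","lifter_saddle","loop_bar","lid","trivet"]:
    d[n]=[(np.round(v["xy"],1).tolist(),round(v["p"],2)) for v in pinpoint("wrist",n)[:2]]; print(n,d[n])
pickle.dump((w,d),open("v1.pkl","wb")); print(tool())
```

```text
lifter_grip []
lifter_saddle []
loop_bar []
lid []
trivet []
({'time_s': 2.55, 'q': array([-1.30929710e+00,  1.80797769e-01,  1.60701436e+00,  3.53725827e-05,
        1.35379327e+00, -2.06342787e-01]), 'dq': array([-0.00104422, -0.00092596,  0.00080152, -0.00039126, -0.00059556,
       -0.00030069]), 'joint_efforts': array([-1.04714247e-04, -4.44835389e+01, -3.51674938e+01, -3.37177362e-04,
        7.04406139e-04, -1.58766227e-05]), 'eef_pos': array([ 0.25930867, -0.51322238,  0.25628276]), 'eef_rot': array([ 0.60228982, -0.60226588,  0.37048292, -0.37049316]), 'wrist_force': array([-0.13196741, -0.10491751, -0.07298106]), 'torque': array([-0.00814731,  0.00405926,  0.02646286]), 'opening': 0.9995727411088466}, array([ 0.25930867, -0.51322238,  0.25628276]), array([[ 4.50954442e-01,  3.00730535e-05,  8.92546968e-01],
       [-8.92546968e-01,  2.12444890e-05,  4.50954442e-01],
       [-5.40012712e-06, -9.99999999e-01,  3.64219094e-05]]))
```

View pics/wrist1.png

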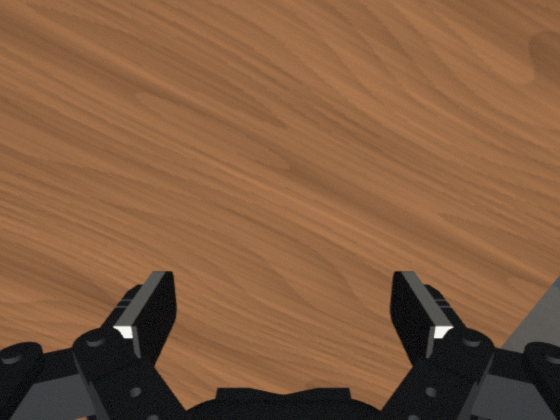

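The move was refused, and nothing moved. I'll give every key in each row.

Call:
apply_moves --increments '[{"x": 0, "y": -6, "z": 0, "ax": 0, "ay": 0.15, "az": 0, "grip": 0}, {"x": -24.2, "y": -12.4, "z": 43.7, "ax": 0, "ay": 0.468, "az": 0, "grip": 0}, {"x": -24.2, "y": -12.4, "z": 43.7, "ax": 0, "ay": 0.468, "az": 0, "grip": 0}, {"x": -24.2, "y": -12.4, "z": 43.7, "ax": 0, "ay": 0.468, "az": 0, "grip": 0}, {"x": -24.2, "y": -12.4, "z": 43.7, "ax": 0, "ay": 0.468, "az": 0, "grip": 0}, {"x": -24.2, "y": -12.4, "z": 43.7, "ax": 0, "ay": 0.468, "az": 0, "grip": 0}, {"x": -24.2, "y": -12.4, "z": 43.7, "ax": 0, "ay": 0.468, "az": 0, "grip": 0}, {"x": -24.2, "y": -12.4, "z": 43.7, "ax": 0, "ay": 0.468, "az": 0, "grip": 0}, {"x": -24.2, "y": -12.4, "z": 43.7, "ax": 0, "ay": 0.468, "az": 0, "grip": 0}, {"x": -24.2, "y": -12.4, "z": 43.7, "ax": 0, "ay": 0.468, "az": 0, "grip": 0}]'

```text
time_s: 3.8
eef_pos: [0.5419, -0.0966, 0.381]
eef_rot: [0.502, -0.501, 0.498, -0.499]
wrist_force: [-0.2, -0.6, -0.5]
opening: 1.002
```

Run:
```python
from h import *
import pickle
w=P("wrist"); im=vision.camera("wrist"); cv2.imwrite("pics/wrist2.png",im[:,:,::-1])
d={}
for n in ["lifter_grip","lifter_saddle","loop_bar","lid","trivet","board"]:
    d[n]=[(np.round(v["xy"],1).tolist(),round(v["p"],2)) for v in pinpoint("wrist",n)[:2]]; print(n,d[n])
pickle.dump((w,d),open("v1.pkl","wb")); print(tool()[1], tool()[0]["q"])
```

```text
lifter_grip [([438.0, 137.2], 0.9)]
lifter_saddle [([404.7, 128.8], 0.61)]
loop_bar [([191.1, 136.1], 0.6), ([8.8, 88.6], 0.3)]
lid [([205.1, 129.5], 0.96)]
trivet [([11.6, 87.9], 0.66)]
board [([405.5, 131.2], 0.78)]
[ 0.53964577 -0.10150086  0.38012382] [-4.02013714e-01  4.70376522e-02  1.50743708e+00 -2.05033461e-04
  1.58743858e+00  1.17126117e+00]
```

View pics/wrist2.png

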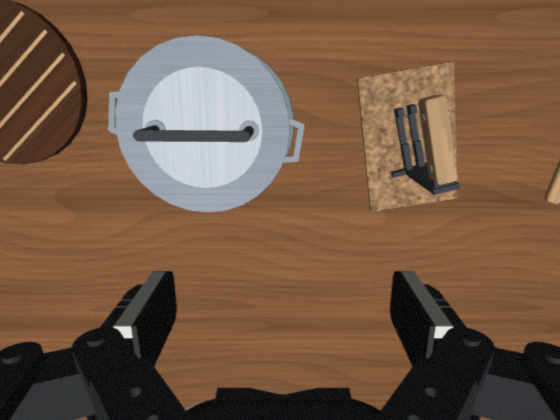

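Call:
apply_moves --increments '[{"x": 5, "y": 5, "z": -3, "ax": 0, "ay": 0, "az": 0, "grip": 0}, {"x": 5, "y": 5, "z": -3, "ax": 0, "ay": 0, "az": 0, "grip": 0}, {"x": 5, "y": 5, "z": -3, "ax": 0, "ay": 0, "az": 0, "grip": 0}]'

```text
time_s: 4.53
eef_pos: [0.5088, -0.1524, 0.3297]
eef_rot: [0.498, -0.499, 0.502, -0.501]
wrist_force: [0.7, 0.5, -0.4]
opening: 0.995
```

Run:
```python
from h import *
import pickle
w=P("wrist"); im=vision.camera("wrist"); cv2.imwrite("pics/wrist3.png",im[:,:,::-1])
d={}
for n in ["lifter_grip","lifter_saddle","loop_bar","lid"]:
    d[n]=[(np.round(v["xy"],1).tolist(),round(v["p"],2)) for v in pinpoint("wrist",n)[:2]]; print(n,d[n])
pickle.dump((w,d),open("v2.pkl","wb")); print(tool()[1])
w1,d1=pickle.load(open("v1.pkl","rb"))
for n in d: 
  if d[n] and d1[n]: print(n,*tri([(w1,np.array(d1[n][0][0])),(w,np.array(d[n][0][0]))]))
for i,f in ((1,"wrist2"),(2,"wrist3")):
    im=cv2.imread(f"pics/{f}.png")
    cv2.imwrite(f"pics/{f}big.png",cv2.resize(im[20:230,90:490],None,fx=2,fy=2,interpolation=cv2.INTER_CUBIC))
```

```text
lifter_grip [([405.0, 103.2], 0.6)]
lifter_saddle [([374.8, 101.5], 0.78)]
loop_bar [([94.5, 100.2], 0.73)]
lid [([126.9, 95.8], 0.88)]
[ 0.51029919 -0.15109467  0.33137623]
lifter_grip [ 0.56786964 -0.2615707   0.10157586] [[0.8, -0.9], [-0.9, 1.0]]
lifter_saddle [ 0.56484926 -0.2599652  -0.00566953] [[0.5, -0.7], [-0.6, 0.7]]
loop_bar [ 0.57508566 -0.01467883  0.1644403 ] [[0.1, -0.2], [-0.1, 0.3]]
lid [ 0.57587294 -0.01703252  0.11177911] [[0.4, -1.0], [-0.5, 1.2]]
```

View pics/wrist3.png

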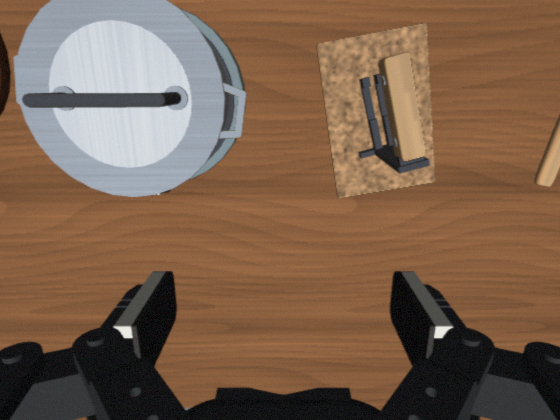

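View pics/wrist2big.png

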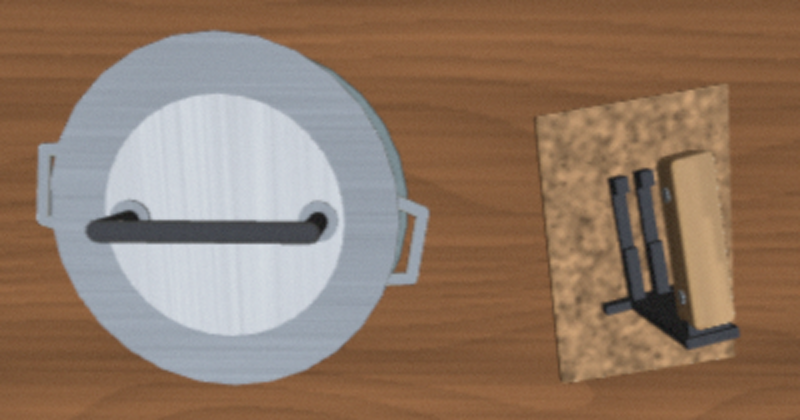

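Run:
```python
import cv2, numpy as np
a=cv2.imread("pics/wrist2.png")[60:220,350:470]; b=cv2.imread("pics/wrist3.png")[15:205,310:440]
cv2.imwrite("pics/za.png",cv2.resize(a,None,fx=4,fy=4,interpolation=cv2.INTER_CUBIC)[:600])
cv2.imwrite("pics/zb.png",cv2.resize(b,None,fx=4,fy=4,interpolation=cv2.INTER_CUBIC)[60:660])
```

```text
(no output)
```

View pics/za.png

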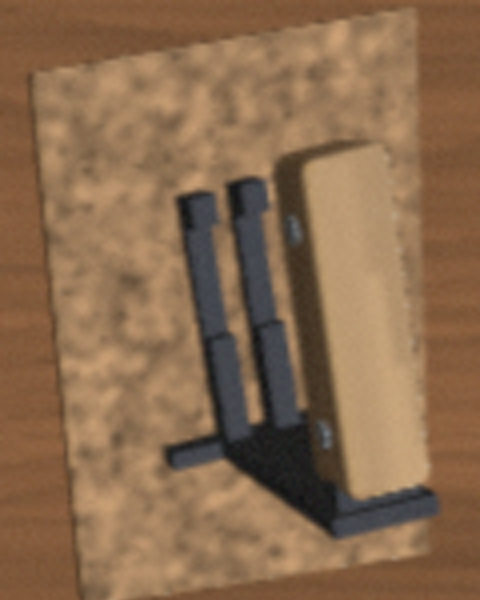

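View pics/zb.png

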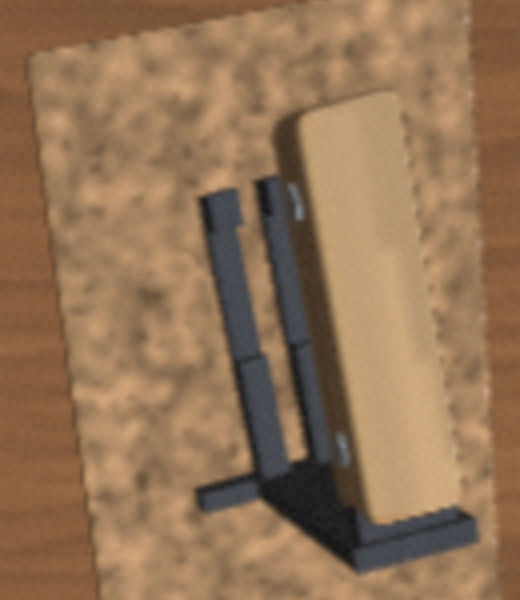

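```bash
cat > fit.py <<'E'
from h import *
import pickle
from scipy.optimize import least_squares
w1,_=pickle.load(open("v1.pkl","rb")); w2,_=pickle.load(open("v2.pkl","rb"))
A=lambda x,y:(350+(x-1.5)/4,60+(y-1.5)/4); B=lambda x,y:(310+(x-1.5)/4,30+(y-1.5)/4)
L=[(w1,A(303,158),(43,11,116)),(w1,A(383,141),(43,-11,116)),(w1,A(430,482),(-47,-11,116)),(w1,A(350,500),(-47,11,116)),
(w2,B(298,112),(43,11,116)),(w2,B(397,91),(43,-11,116)),(w2,B(460,508),(-47,-11,116)),(w2,B(370,522),(-47,11,116)),
(w1,A(178,197),(28,12,17)),(w1,A(212,192),(28,4,17)),(w1,A(228,184),(28,-4,17)),(w1,A(262,179),(28,-12,17)),
(w2,B(200,195),(28,12,17)),(w2,B(236,189),(28,4,17)),
(w1,A(33,72),(75,60,0)),(w1,A(417,10),(75,-60,0)),(w2,B(28,57),(75,60,0))]
def f(v,L):
    x,y,z,a=v; R=Ro.from_euler("z",a).as_matrix(); o=np.array([x,y,z])
    return np.concatenate([proj(w,R@np.array(q)/1000+o)-xy for w,xy,q in L])
s=least_squares(f,[.56,-.26,.008,.16],args=(L,),loss="soft_l1"); print(s.x, np.degrees(s.x[3])); print(f(s.x,L).reshape(-1,2).round(1).tolist())
M=[(w1,(133,135.5),(0,52,60)),(w1,(254,135.5),(0,-52,60)),(w2,(22,100),(0,52,60)),(w2,(187.5,99),(0,-52,60))]
m=least_squares(f,[.575,-.015,.106,0],args=(M,)); print(m.x,np.degrees(m.x[3]),f(m.x,M).reshape(-1,2).round(1).tolist())
np.save("lifter.npy",s.x); np.save("lid.npy",m.x)
E
python3 fit.py
```

```text
[ 0.56657786 -0.2583754  -0.00212002  0.2304331 ] 13.202843864866006
[[-0.4, 0.2], [1.8, -0.7], [-2.1, -0.0], [-2.8, -0.0], [0.3, 0.4], [1.9, -1.0], [-0.7, -0.8], [-2.5, 1.3], [2.8, -0.1], [0.6, -0.3], [3.0, 0.2], [0.8, -0.0], [2.7, 0.2], [0.9, -0.1], [-7.1, 2.0], [-8.8, -4.9], [-7.0, 2.4]]
[ 0.57668261 -0.02577889  0.11946773 -0.0058582 ] -0.3356498842662141 [[5.8, 0.2], [7.0, 1.5], [2.5, -1.1], [-13.0, -0.1]]
```

Run:
```python
from h import *
import pickle
w0,_=pickle.load(open("v2.pkl","rb"))
w=P("wrist"); im=vision.camera("wrist"); w2=P("wrist"); cv2.imwrite("pics/wrist4.png",im[:,:,::-1])
for v in (w0,w,w2): print(-v["R"].T@v["t"], v["R"][2])
pickle.dump((w,{}),open("v3.pkl","wb")); print(tool()[0]["q"],tool()[1])
cv2.imwrite("pics/zc.png",cv2.resize(im[30:180,310:440,::-1],None,fx=4,fy=4,interpolation=cv2.INTER_CUBIC))
```

```text
[ 0.58548951 -0.15320162  0.44636447] [-0.30534435  0.00292809 -0.9522375 ]
[ 0.58669051 -0.15131894  0.4483011 ] [-3.02525552e-01  4.05728082e-05 -9.53141274e-01]
[ 0.58662465 -0.1512561   0.4480491 ] [-3.02864900e-01  1.11340639e-04 -9.53033494e-01]
[-5.10967035e-01  2.83978331e-02  1.62244242e+00 -8.82413439e-05
  1.48935403e+00  1.06132644e+00] [ 0.51018934 -0.15100696  0.33115873]
```

View pics/zc.png

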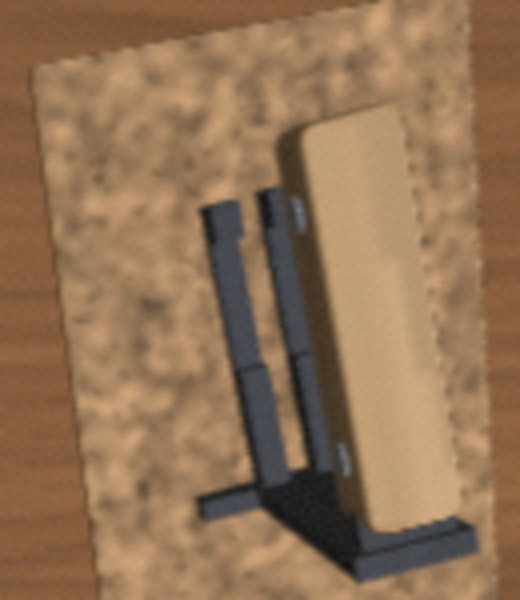

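View pics/wrist4.png

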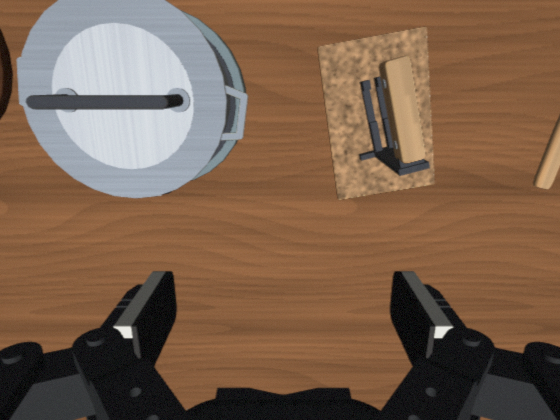

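```bash
cat > fit2.py <<'E'
from h import *
import pickle
from scipy.optimize import least_squares
w,_=pickle.load(open("v3.pkl","rb"))
B=lambda x,y:(310+(x-1.5)/4,30+(y-1.5)/4)
def f(v,L,z=None):
    x,y,a=v[:3]; zz=v[3] if len(v)>3 else z; R=Ro.from_euler("z",a).as_matrix(); o=np.array([x,y,zz])
    return np.concatenate([proj(w,R@np.array(q)/1000+o)-xy for w,xy,q in L])
def go(n,L,x0,z=None):
    s=least_squares(f,x0,args=(L,z)); print(n,s.x.round(4),np.degrees(s.x[2]).round(2),f(s.x,L,z).reshape(-1,2).round(1).tolist()); return s.x
if __name__=="__main__":
    bd=[(w,(319,46.5),(75,60,8)),(w,(427,27),(75,-60,8)),(w,(435,184),(-105,-60,8)),(w,(338,199.5),(-105,60,8))]
    go("board",bd,[.56,-.26,.16],0); 
    h=[(w,B(302,127),(43,11,116)),(w,B(395,104),(43,-11,116)),(w,B(461,515),(-47,-11,116)),(w,B(370,533),(-47,11,116))]
    go("handle",h,[.56,-.26,.16],.008); go("handle z",h,[.56,-.26,.16,.008])
    t=[(w,B(202,208),(28,12,17)),(w,B(238,202),(28,4,17)),(w,B(235,370),(-18,12,7)),(w,B(259,486),(-54,12,13.5)),(w,B(288,480),(-54,4,13.5))]
    go("prong",t,[.56,-.26,.16],.008)
    M=[(w,(26,102),(0,52,60)),(w,(190,101.5),(0,-52,60))]
    go("bar",M,[.575,-.015,0],.106)
    d=w
    for xy in [(26,102),(190,101.5)]: print(ray(w,xy,.166))
E
python3 fit2.py
```

```text
board [ 0.5639 -0.2616  0.1653] 9.47 [[-1.1, -0.5], [0.9, -1.0], [0.2, 1.0], [-0.0, 1.1]]
handle [ 0.5671 -0.2552  0.2604] 14.92 [[-2.0, -0.5], [1.5, -2.3], [1.2, 0.8], [-0.7, 2.6]]
handle z [ 0.5666 -0.259   0.2573 -0.0039] 14.74 [[-1.1, 0.9], [1.5, -0.5], [0.3, -1.0], [-0.8, 0.5]]
prong [ 0.5677 -0.2552  0.2731] 15.65 [[0.7, -0.8], [-1.0, -1.4], [-0.8, -0.4], [0.8, 1.6], [0.3, 1.3]]
bar [ 0.5761 -0.0232 -0.0169] -0.97 [[10.9, -2.0], [-11.0, 0.7]]
[0.57558289 0.03708164 0.166     ]
[ 0.57569796 -0.08331257  0.166     ]
```

Run:
```python
from h import *
print(inc([0.567,-0.257,0.20],Rdown(.25)))
```

```text
(array([10.58, 13.13,  5.68]), array([-0.001, -0.251,  0.001]))
```

Call:
apply_moves --increments '[{"x": 10.6, "y": 13.1, "z": 5.7, "ax": 0, "ay": -0.25, "az": 0, "grip": 0}, {"x": 10.6, "y": 13.1, "z": 5.7, "ax": 0, "ay": -0.25, "az": 0, "grip": 0}, {"x": 10.6, "y": 13.1, "z": 5.7, "ax": 0, "ay": -0.25, "az": 0, "grip": 0}, {"x": 10.6, "y": 13.1, "z": 5.7, "ax": 0, "ay": -0.25, "az": 0, "grip": 0}, {"x": 10.6, "y": 13.1, "z": 5.7, "ax": 0, "ay": -0.25, "az": 0, "grip": 0}]'

```text
time_s: 5.45
eef_pos: [0.5677, -0.2566, 0.2011]
eef_rot: [0.558, -0.558, 0.433, -0.435]
wrist_force: [-0.5, -0.3, -0.1]
opening: 1.001
```

Run:
```python
from h import *
import pickle
w=P("wrist"); im=vision.camera("wrist"); cv2.imwrite("pics/wrist5.png",im[:,:,::-1])
pickle.dump((w,{}),open("v4.pkl","wb")); o,p,R=tool(); print(p,R.round(3).tolist())
for n in ["lifter_grip","lifter_saddle"]: print(n,[(np.round(v["xy"],1),v["p"]) for v in pinpoint("wrist",n)[:1]])
# predicted handle box
a=.255
for q in [(43,11,116),(43,-11,116),(-47,-11,116),(-47,11,116)]:
    print(proj(w,Ro.from_euler("z",a).as_matrix()@np.array(q)/1000+[.567,-.2565,.008]).round(1))
```

```text
[ 0.56799218 -0.2566832   0.20214316] [[0.247, 0.003, 0.969], [-0.969, -0.002, 0.247], [0.003, -1.0, 0.003]]
lifter_grip [(array([284.7, 218.1]), 0.94)]
lifter_saddle []
[260.9 153.6]
[302.7 153.3]
[301.2 302.5]
[264.5 302.8]
```

View pics/wrist5.png

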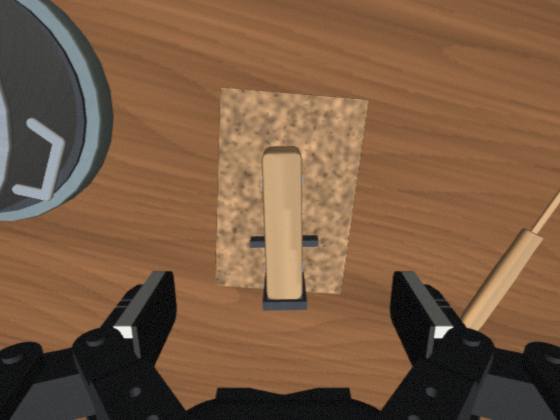

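Call:
apply_moves --increments '[{"x": 0, "y": 4, "z": 0, "ax": 0, "ay": 0, "az": 0, "grip": 0}, {"x": 0, "y": 7, "z": -0.1, "ax": 0, "ay": 0, "az": 0, "grip": 0}, {"x": 0, "y": 8.6, "z": -0.1, "ax": 0, "ay": 0, "az": 0, "grip": 0}, {"x": 0, "y": 8.6, "z": -0.1, "ax": 0, "ay": 0, "az": 0, "grip": 0}, {"x": 0, "y": 8.6, "z": -0.1, "ax": 0, "ay": 0, "az": 0, "grip": 0}]'

```text
time_s: 6.22
eef_pos: [0.5685, -0.2577, 0.1186]
eef_rot: [0.559, -0.558, 0.431, -0.437]
wrist_force: [0.5, -0.3, -0.3]
opening: 1.005
```

Call:
apply_moves --increments '[{"x": 0, "y": 0, "z": 0, "ax": 0, "ay": 0, "az": 0, "grip": 0.5}, {"x": 0, "y": 0, "z": 0, "ax": 0, "ay": 0, "az": 0, "grip": 0.7}, {"x": 0, "y": 0, "z": 0, "ax": 0, "ay": 0, "az": 0, "grip": 1}, {"x": 0, "y": 0, "z": 0, "ax": 0, "ay": 0, "az": 0, "grip": 1}, {"x": 0, "y": 0, "z": 0, "ax": 0, "ay": 0, "az": 0, "grip": 1}, {"x": 0, "y": 0, "z": 0, "ax": 0, "ay": 0, "az": 0, "grip": 1}]'

```text
time_s: 6.98
eef_pos: [0.5686, -0.2576, 0.1189]
eef_rot: [0.559, -0.558, 0.431, -0.437]
wrist_force: [-1.5, 2.1, 3.9]
opening: 0.248
```

Run:
```python
from h import *
o,p,R=tool(); print(o["time_s"],o["opening"],o["wrist_force"],p,R.round(4).tolist(),np.degrees(np.arctan2(R[1,2],R[0,2])))
np.savez("grasp.npz",p=p,R=R)
im=vision.camera("wrist"); cv2.imwrite("pics/wrist6.png",im[:,:,::-1])
print(ctrl.get_obs()["eef_pos"])
```

```text
6.975 0.2481777515397732 [-1.49864717  2.14353828  3.91783329] [ 0.56860131 -0.25761848  0.11890818] [[0.2473, 0.0069, 0.9689], [-0.9689, -0.0043, 0.2473], [0.0059, -1.0, 0.0056]] 14.317902614141095
[ 0.5686156  -0.25758069  0.11889329]
```

View pics/wrist6.png

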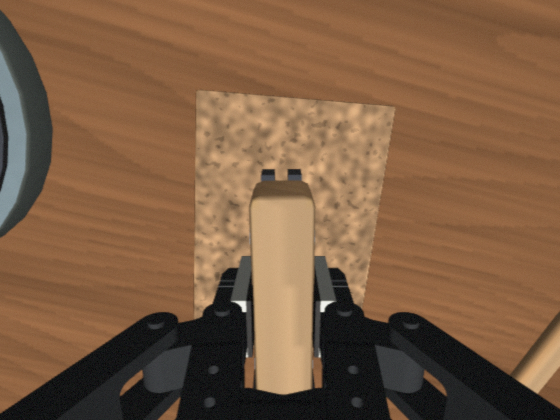

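Call:
apply_moves --increments '[{"x": 0, "y": -1.5, "z": 0, "ax": 0, "ay": 0, "az": 0, "grip": 1}, {"x": 0, "y": -5, "z": 0, "ax": 0, "ay": 0, "az": 0, "grip": 1}, {"x": 0, "y": -10, "z": 0, "ax": 0, "ay": 0, "az": 0, "grip": 1}, {"x": 0, "y": -14, "z": 0, "ax": 0, "ay": 0, "az": 0, "grip": 1}, {"x": 0, "y": -18, "z": 0, "ax": 0, "ay": 0, "az": 0, "grip": 1}, {"x": 0, "y": -18, "z": 0, "ax": 0, "ay": 0, "az": 0, "grip": 1}]'

```text
time_s: 7.78
eef_pos: [0.5688, -0.258, 0.3034]
eef_rot: [0.559, -0.558, 0.428, -0.439]
wrist_force: [0.3, -0.8, -3.3]
opening: 0.248
```

Run:
```python
from h import *
o,p,R=tool(); print(o["time_s"],o["opening"],o["wrist_force"],p,R.round(4).tolist())
g=np.load("grasp.npz")
Rt=Ro.from_euler("z",-0.25).as_matrix()@g["R"]
print(inc([0.48,-0.016,0.30],Rt))
```

```text
7.775 0.247655572530766 [ 0.34653418 -0.82674007 -3.32567402] [ 0.56879248 -0.25795156  0.30344934] [[0.2472, 0.0133, 0.9689], [-0.9689, -0.0091, 0.2473], [0.0121, -0.9999, 0.0106]]
(array([-2.564e+01,  1.000e-02, -2.620e+00]), array([-0.007,  0.25 ,  0.004]))
```

Call:
apply_moves --increments '[{"x": -5, "y": 0, "z": -2.6, "ax": -0.007, "ay": 0.1, "az": 0.004, "grip": 1}, {"x": -10.5, "y": 0, "z": -2.6, "ax": -0.007, "ay": 0.2, "az": 0.004, "grip": 1}, {"x": -16, "y": 0, "z": -2.6, "ax": -0.007, "ay": 0.25, "az": 0.004, "grip": 1}, {"x": -21.5, "y": 0, "z": -2.6, "ax": -0.007, "ay": 0.25, "az": 0.004, "grip": 1}, {"x": -25.6, "y": 0, "z": -2.6, "ax": -0.007, "ay": 0.25, "az": 0.004, "grip": 1}, {"x": -25.6, "y": 0, "z": -2.6, "ax": -0.007, "ay": 0.25, "az": 0.004, "grip": 1}, {"x": -25.6, "y": 0, "z": -2.6, "ax": -0.007, "ay": 0.25, "az": 0.004, "grip": 1}]'

```text
time_s: 8.65
eef_pos: [0.48, -0.0166, 0.2991]
eef_rot: [-0.5, 0.501, -0.497, 0.503]
wrist_force: [-0.6, 0.3, -2.9]
opening: 0.248
```

Run:
```python
from h import *
import pickle
o,p,R=tool(); print(o["time_s"],p,R.round(4).tolist())
w=P("wrist"); im=vision.camera("wrist"); cv2.imwrite("pics/wrist7.png",im[:,:,::-1])
for n in ["loop_bar","lid"]: print(n,[(np.round(v["xy"],1),v["p"]) for v in pinpoint("wrist",n)[:1]])
m=regions_of("wrist","lid"); print(m[0]["rect"],m[0]["p"])
pickle.dump((w,{"m":m[0]["mask"]}),open("v5.pkl","wb"))
```

```text
8.65 [ 0.47998019 -0.01657659  0.29908408] [[0.0003, 0.0044, 1.0], [-1.0, -0.0062, 0.0003], [0.0062, -1.0, 0.0044]]
loop_bar [(array([282.1,  52.5]), 0.81)]
lid [(array([278.9,  62.3]), 0.8)]
[278.4, 87.9, 235.5, 172.6] 0.95
```

View pics/wrist7.png

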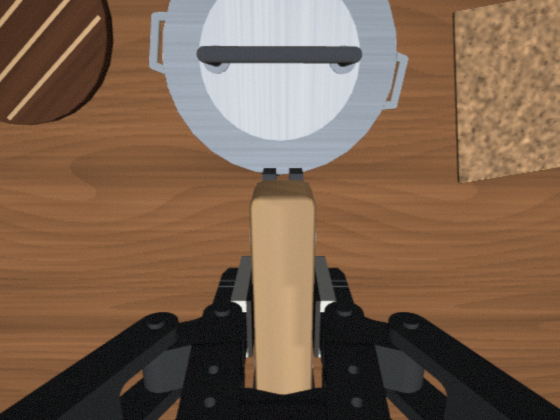

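Run:
```python
from h import *
import pickle
w,d=pickle.load(open("v5.pkl","rb"))
print("bar",ray(w,(196,54),.166),ray(w,(363,54.5),.166), ray(w,(279.5,54.2),.166))
# lid disc: right, left extreme at flange top z=.12 ; bottom extreme (280,174)
print(ray(w,(163.5,60),.12),ray(w,(396,60),.12),ray(w,(280,174),.12))
print("tips",ray(w,(282.8,169),.299-.111+.017))
m=d["m"]; c=max(cv2.findContours(m.astype(np.uint8),0,1)[0],key=len)[:,0]; X=np.array([ray(w,x,.12)[:2] for x in c if x[1]>2 and x[1]<180])
from scipy.optimize import least_squares
s=least_squares(lambda v:np.hypot(*(X-v[:2]).T)-v[2],[.57,-.01,.088],loss="soft_l1",f_scale=.001); print(s.x)
g=np.load("grasp.npz"); o,p,R=tool()
Rt=Ro.from_euler("z",-0.25).as_matrix()@g["R"]
print(inc([0.48,-0.014,0.245],Rt))
```

```text
bar [0.57559854 0.03688052 0.166     ] [ 0.57535165 -0.06789468  0.166     ] [ 0.57550447 -0.01543208  0.166     ]
[0.57502991 0.07107392 0.12      ] [ 0.57509063 -0.10236486  0.12      ] [ 0.4880814  -0.01547773  0.12      ]
tips [ 0.51053791 -0.01727103  0.205     ]
[ 0.57567334 -0.01487839  0.08684747]
(array([-0.37,  5.47, -0.07]), array([ 0.   , -0.002,  0.   ]))
```

Call:
apply_moves --increments '[{"x": -0.2, "y": 2.5, "z": 0, "ax": 0, "ay": 0, "az": 0, "grip": 1}, {"x": -0.2, "y": 5.6, "z": 0, "ax": 0, "ay": 0, "az": 0, "grip": 1}, {"x": -0.2, "y": 5.6, "z": 0, "ax": 0, "ay": 0, "az": 0, "grip": 1}, {"x": -0.2, "y": 5.6, "z": 0, "ax": 0, "ay": 0, "az": 0, "grip": 1}]'

```text
time_s: 9.35
eef_pos: [0.4814, -0.0163, 0.2447]
eef_rot: [-0.499, 0.499, -0.497, 0.504]
wrist_force: [0.6, -0.3, -1.9]
opening: 0.248
```

Run:
```python
from h import *
g=np.load("grasp.npz"); o,p,R=tool(); print(p,o["wrist_force"])
Rt=Ro.from_euler("z",-0.25).as_matrix()@g["R"]
print(inc([0.5755,-0.0148,0.243],Rt))
for c in ["side","wrist"]:
    im=vision.camera(c); cv2.imwrite(f"pics/{c}8.png",im[:,:,::-1])
im=cv2.imread("pics/side8.png")[120:270,170:370]; cv2.imwrite("pics/side8z.png",cv2.resize(im,None,fx=4,fy=4,interpolation=cv2.INTER_CUBIC))
```

```text
[ 0.48136986 -0.01626701  0.2447081 ] [ 0.60003855 -0.27643544 -1.8646548 ]
(array([-0.17,  0.23,  9.41]), array([-0.001, -0.002,  0.   ]))
```

View pics/side8z.png

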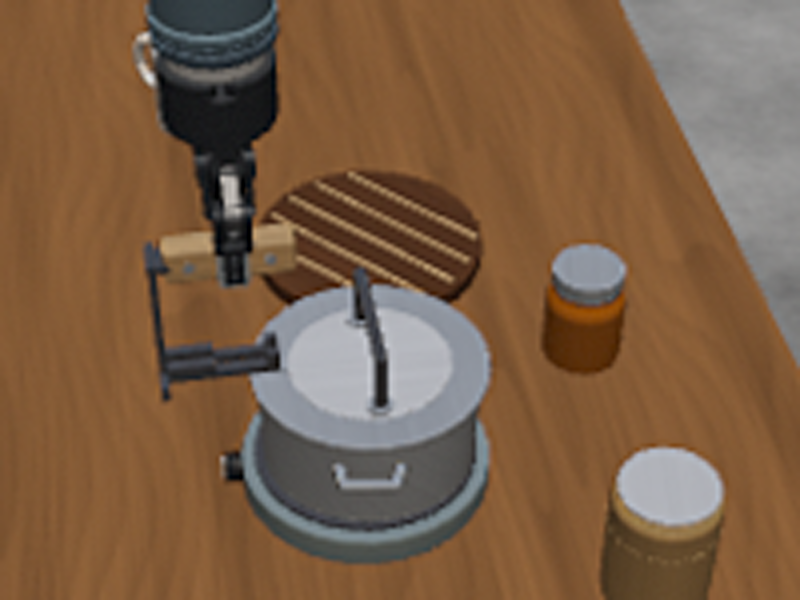

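View pics/wrist8.png

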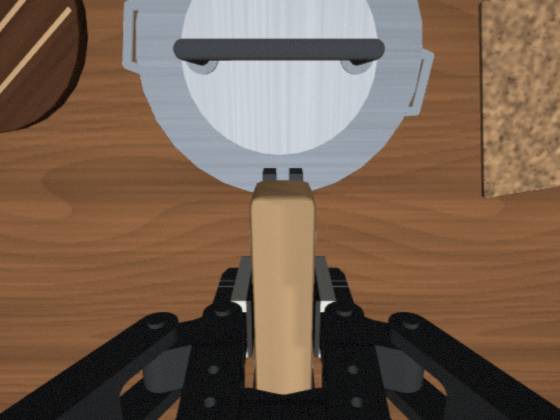

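Call:
apply_moves --increments '[{"x": -0.2, "y": 0.2, "z": 2, "ax": 0, "ay": 0, "az": 0, "grip": 1}, {"x": -0.2, "y": 0.2, "z": 4.5, "ax": 0, "ay": 0, "az": 0, "grip": 1}, {"x": -0.2, "y": 0.2, "z": 7, "ax": 0, "ay": 0, "az": 0, "grip": 1}, {"x": -0.2, "y": 0.2, "z": 9.4, "ax": 0, "ay": 0, "az": 0, "grip": 1}, {"x": -0.2, "y": 0.2, "z": 9.4, "ax": 0, "ay": 0, "az": 0, "grip": 1}, {"x": -0.2, "y": 0.2, "z": 9.4, "ax": 0, "ay": 0, "az": 0, "grip": 1}]'

```text
time_s: 10.2
eef_pos: [0.5754, -0.0144, 0.2444]
eef_rot: [-0.5, 0.499, -0.497, 0.504]
wrist_force: [-0.9, 0.2, -3.1]
opening: 0.249
```

Run:
```python
from h import *
g=np.load("grasp.npz"); o,p,R=tool(); print(p,R.round(3).tolist(),o["wrist_force"],o["torque"])
for c in ["side","wrist","scene"]:
    im=vision.camera(c); cv2.imwrite(f"pics/{c}9.png",im[:,:,::-1])
im=cv2.imread("pics/side9.png")[140:260,190:350]; cv2.imwrite("pics/side9z.png",cv2.resize(im,None,fx=5,fy=5,interpolation=cv2.INTER_CUBIC))
```

```text
[ 0.57541627 -0.01437908  0.24439959] [[-0.002, 0.008, 1.0], [-1.0, -0.007, -0.002], [0.007, -1.0, 0.008]] [-0.92276661  0.16245392 -3.14117768] [-0.05672184 -0.0677899   0.00564417]
```

View pics/side9z.png

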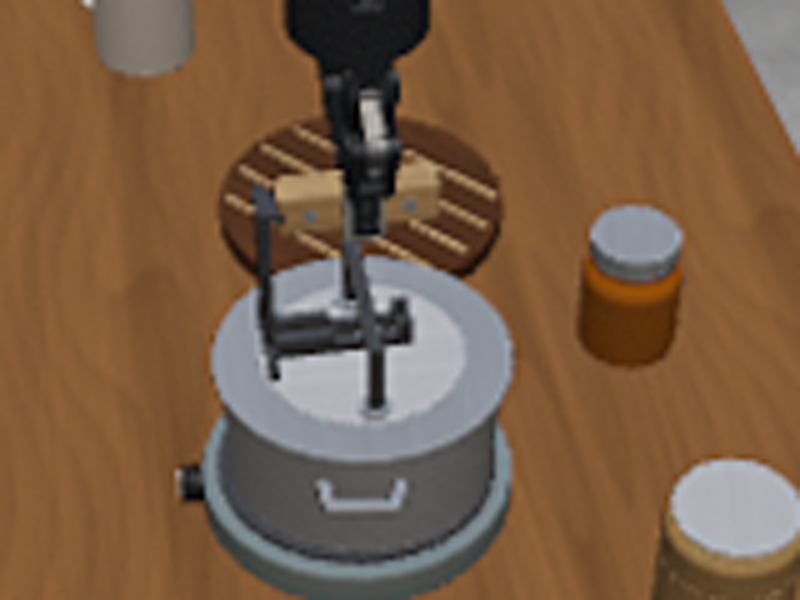

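View pics/wrist9.png

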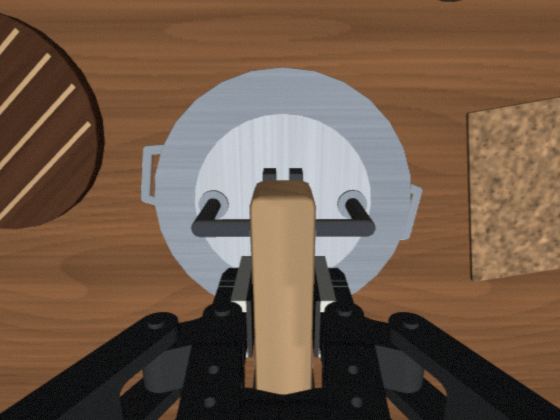

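Call:
apply_moves --increments '[{"x": 0, "y": -1.2, "z": 0, "ax": 0, "ay": 0, "az": 0, "grip": 1}, {"x": 0, "y": -1.8, "z": 0, "ax": 0, "ay": 0, "az": 0, "grip": 1}, {"x": 0, "y": -2.2, "z": 0, "ax": 0, "ay": 0, "az": 0, "grip": 1}, {"x": 0, "y": -2.6, "z": 0, "ax": 0, "ay": 0, "az": 0, "grip": 1}, {"x": 0, "y": -3, "z": 0, "ax": 0, "ay": 0, "az": 0, "grip": 1}, {"x": 0, "y": -3.4, "z": 0, "ax": 0, "ay": 0, "az": 0, "grip": 1}, {"x": 0, "y": -3.8, "z": 0, "ax": 0, "ay": 0, "az": 0, "grip": 1}, {"x": 0, "y": -4.2, "z": 0, "ax": 0, "ay": 0, "az": 0, "grip": 1}, {"x": 0, "y": -4.2, "z": 0, "ax": 0, "ay": 0, "az": 0, "grip": 1}, {"x": 0, "y": -4.2, "z": 0, "ax": 0, "ay": 0, "az": 0, "grip": 1}]'

```text
time_s: 11.6
eef_pos: [0.5748, -0.0141, 0.2862]
eef_rot: [-0.5, 0.499, -0.497, 0.504]
wrist_force: [-0.7, 0.1, -6.5]
opening: 0.246
```

Run:
```python
from h import *
g=np.load("grasp.npz"); o,p,R=tool(); print(p,R.round(3).tolist(),o["wrist_force"],o["torque"])
for c in ["side","wrist","scene"]:
    im=vision.camera(c); cv2.imwrite(f"pics/{c}10.png",im[:,:,::-1])
im=cv2.imread("pics/side10.png")[140:260,190:350]; cv2.imwrite("pics/side10z.png",cv2.resize(im,None,fx=5,fy=5,interpolation=cv2.INTER_CUBIC))
```

```text
[ 0.57479154 -0.01406257  0.28616201] [[-0.002, 0.008, 1.0], [-1.0, -0.007, -0.002], [0.007, -1.0, 0.008]] [-0.69184472  0.11731807 -6.50979679] [ 0.02573953 -0.03242641  0.01432982]
```

View pics/side10z.png

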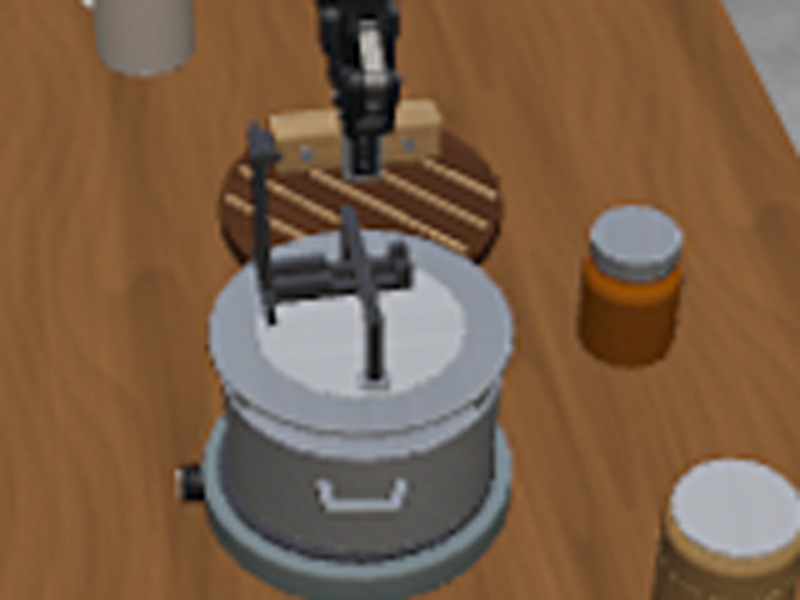

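View pics/wrist10.png

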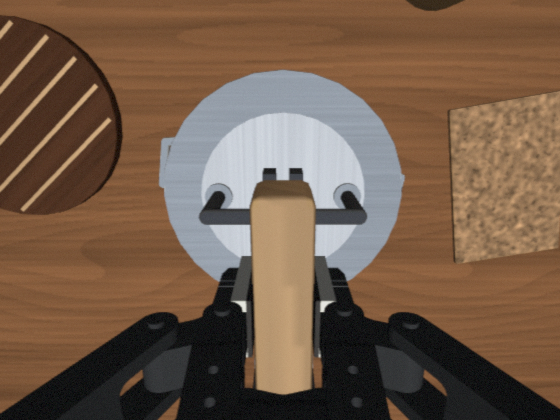

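Run:
```python
from h import *
from scipy.optimize import least_squares
import pickle
def circ(cam,name,z,r,side=True):
    w=P(cam); m=regions_of(cam,name)
    if not m: return print(cam,name,None)
    k=m[0]["mask"].astype(np.uint8); c=max(cv2.findContours(k,0,1)[0],key=len)[:,0]
    c=np.array([x for x in c if 3<x[0]<556 and 3<x[1]<416])
    h=cv2.convexHull(c.astype(np.int32))[:,0]
    X=np.array([ray(w,x+0.0,z)[:2] for x in c])
    x0=X.mean(0)
    f=least_squares(lambda v:np.hypot(*(X-v[:2]).T)-r,x0,loss="soft_l1",f_scale=.001)
    f2=least_squares(lambda v:np.hypot(*(X-v[:2]).T)-v[2],[*f.x,r],loss="soft_l1",f_scale=.001)
    print(cam,name,m[0]["p"],f.x.round(4),f2.x.round(4),"p90 res",np.percentile(abs(f.fun),[50,90]).round(4),len(X))
circ("wrist","trivet",.018,.1)
circ("scene","trivet",.018,.1)
circ("side","trivet",.018,.1)
circ("wrist","lid",.175-.055+.012+.014+.0,.088)
g=np.load("grasp.npz");o,p,R=tool();print(p,o["time_s"])
w=P("wrist"); print("bar",ray(w,(200,216),.187),ray(w,(366,216),.187),"tips",ray(w,(283,168),.175+.017))
```

```text
wrist trivet 0.57 [0.6185 0.2496] [0.6178 0.2471 0.0979] p90 res [0.001  0.0025] 315
scene trivet 0.94 [0.6191 0.2554] [0.619  0.2554 0.1001] p90 res [0.0016 0.0035] 166
side trivet 0.69 [0.6464 0.318 ] [0.6497 0.2487 0.0646] p90 res [0.0235 0.0564] 118
wrist lid 0.9 [ 0.5738 -0.0148] [ 0.5796 -0.0147  0.0824] p90 res [0.004  0.0646] 858
[ 0.57481381 -0.01408094  0.28616554] 11.95
bar [0.57526617 0.03623614 0.187     ] [ 0.57477981 -0.06627531  0.187     ] tips [ 0.60621579 -0.01498043  0.192     ]
```

View pics/scene10.png

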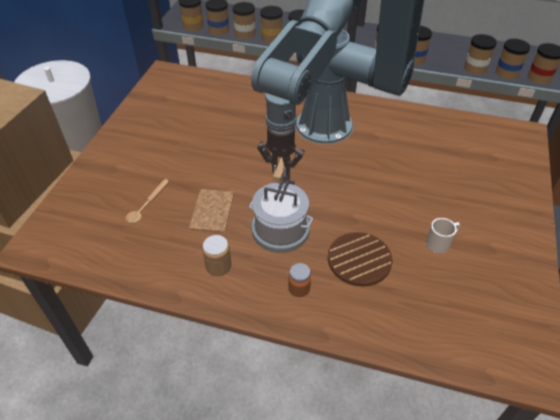

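Call:
apply_moves --increments '[{"x": 0, "y": -1.5, "z": 0, "ax": 0, "ay": 0, "az": 0, "grip": 1}, {"x": 0, "y": -3, "z": 0, "ax": 0, "ay": 0, "az": 0, "grip": 1}, {"x": -0.7, "y": -4.4, "z": 0, "ax": 0, "ay": 0, "az": 0, "grip": 1}, {"x": -2, "y": -4.4, "z": 0, "ax": 0, "ay": 0, "az": 0, "grip": 1}, {"x": -4, "y": -4.4, "z": 0, "ax": 0, "ay": 0, "az": 0, "grip": 1}, {"x": -6, "y": -4.4, "z": 0, "ax": 0, "ay": 0, "az": 0, "grip": 1}, {"x": -8, "y": -4.4, "z": 0, "ax": 0, "ay": 0, "az": 0, "grip": 1}, {"x": -10, "y": -4.4, "z": 0, "ax": 0, "ay": 0, "az": 0, "grip": 1}, {"x": -11, "y": -4.4, "z": 0, "ax": 0, "ay": 0, "az": 0, "grip": 1}, {"x": -11.4, "y": -4.4, "z": 0, "ax": 0, "ay": 0, "az": 0, "grip": 1}, {"x": -11.4, "y": -4.4, "z": 0, "ax": 0, "ay": 0, "az": 0, "grip": 1}]'

```text
time_s: 13.32
eef_pos: [0.5748, 0.1001, 0.3294]
eef_rot: [-0.5, 0.499, -0.497, 0.504]
wrist_force: [0.2, -0.2, -6.6]
opening: 0.248
```

```bash
cat > circ.py <<'E'
from h import *
from scipy.optimize import least_squares
def circ(w,c,z,r):
    X=np.array([ray(w,x,z)[:2] for x in c]); 
    f=least_squares(lambda v:np.hypot(*(X-v[:2]).T)-r,X.mean(0),loss="soft_l1",f_scale=.001)
    f2=least_squares(lambda v:np.hypot(*(X-v[:2]).T)-v[2],[*f.x,r],loss="soft_l1",f_scale=.001)
    print(f.x.round(4),f2.x.round(4),np.percentile(abs(f.fun),[50,90]).round(4),len(X)); return f.x
E
python3 - <<'E'
from circ import *
o,p,R=tool(); print(p,R.round(3).tolist(),o["wrist_force"])
w=P("wrist"); im=vision.camera("wrist"); cv2.imwrite("pics/wrist11.png",im[:,:,::-1])
import pickle
m=regions_of("wrist","trivet"); k=m[0]["mask"].astype(np.uint8); print(m[0]["p"],m[0]["rect"])
lm=regions_of("wrist","lid")[0]; print(lm["rect"])
pickle.dump((w,{"t":k,"l":lm["mask"]}),open("v6.pkl","wb"))
near=cv2.dilate(lm["mask"].astype(np.uint8),np.ones((9,9)))
c=max(cv2.findContours(k,0,1)[0],key=len)[:,0]; c=np.array([x for x in c if 3<x[0]<556 and 3<x[1]<250 and not near[x[1],x[0]]])
circ(w,c,.018,.1)
E
```

```text
[0.57476458 0.100134   0.32936001] [[-0.002, 0.008, 1.0], [-1.0, -0.007, -0.002], [0.007, -1.0, 0.008]] [ 0.21150079 -0.15248019 -6.63804494]
0.93 [139.9, 114.0, 168.4, 175.7]
[281.1, 175.8, 238.2, 211.5]
[0.6166 0.252 ] [0.6177 0.2533 0.0984] [0.0009 0.0023] 353
```

View pics/wrist11.png

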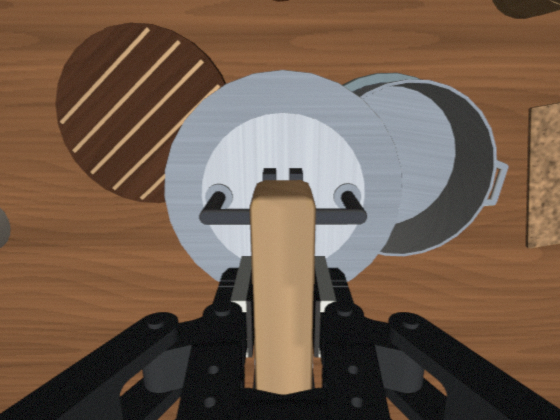

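Run:
```python
from circ import *
import pickle
w,d=pickle.load(open("v6.pkl","rb"))
l=d["l"].astype(np.uint8)
c=max(cv2.findContours(l,0,1)[0],key=len)[:,0]; hull=cv2.convexHull(c)[:,0]
c=np.array([x for x in c if x[1]<260 and min(np.hypot(*(hull-x).T))<6 and abs(x[0]-283)>0])
o,p,R=tool(); circ(w,c,p[2]-.099-.06+.0115,.088)
print(p,inc([p[0]+.0425,p[1]+.152,p[2]]))
```

```text
[0.5737 0.099 ] [0.5744 0.0991 0.0873] [0.0005 0.0011] 339
[0.57482751 0.09959892 0.32942557] (array([-15.21,  -0.07,   4.21]), array([0., 0., 0.]))
```

Call:
apply_moves --increments '[{"x": -0.7, "y": 0, "z": 0.2, "ax": 0, "ay": 0, "az": 0, "grip": 1}, {"x": -2.2, "y": 0, "z": 0.6, "ax": 0, "ay": 0, "az": 0, "grip": 1}, {"x": -4.4, "y": 0, "z": 1.2, "ax": 0, "ay": 0, "az": 0, "grip": 1}, {"x": -6.6, "y": 0, "z": 1.8, "ax": 0, "ay": 0, "az": 0, "grip": 1}, {"x": -8.8, "y": 0, "z": 2.4, "ax": 0, "ay": 0, "az": 0, "grip": 1}, {"x": -11, "y": 0, "z": 3, "ax": 0, "ay": 0, "az": 0, "grip": 1}, {"x": -13.2, "y": 0, "z": 3.7, "ax": 0, "ay": 0, "az": 0, "grip": 1}, {"x": -14.8, "y": 0, "z": 4.1, "ax": 0, "ay": 0, "az": 0, "grip": 1}, {"x": -15.4, "y": 0, "z": 4.3, "ax": 0, "ay": 0, "az": 0, "grip": 1}, {"x": -15.4, "y": 0, "z": 4.3, "ax": 0, "ay": 0, "az": 0, "grip": 1}]'

```text
time_s: 14.72
eef_pos: [0.6183, 0.2536, 0.3284]
eef_rot: [-0.499, 0.499, -0.497, 0.504]
wrist_force: [0.6, -1.3, -6.9]
opening: 0.254
```

Call:
apply_moves --increments '[{"x": 0, "y": 1, "z": 0, "ax": 0, "ay": 0, "az": 0, "grip": 1}, {"x": 0, "y": 3, "z": 0, "ax": 0, "ay": 0, "az": 0, "grip": 1}, {"x": 0, "y": 5, "z": 0, "ax": 0, "ay": 0, "az": 0, "grip": 1}, {"x": 0, "y": 7, "z": 0, "ax": 0, "ay": 0, "az": 0, "grip": 1}, {"x": 0, "y": 9, "z": 0, "ax": 0, "ay": 0, "az": 0, "grip": 1}, {"x": 0, "y": 11, "z": 0, "ax": 0, "ay": 0, "az": 0, "grip": 1}, {"x": 0, "y": 12, "z": 0, "ax": 0, "ay": 0, "az": 0, "grip": 1}, {"x": 0, "y": 12.5, "z": 0, "ax": 0, "ay": 0, "az": 0, "grip": 1}, {"x": 0, "y": 12.5, "z": 0, "ax": 0, "ay": 0, "az": 0, "grip": 1}, {"x": 0, "y": 12.5, "z": 0, "ax": 0, "ay": 0, "az": 0, "grip": 1}]'

```text
time_s: 15.98
eef_pos: [0.6197, 0.2529, 0.2045]
eef_rot: [-0.5, 0.499, -0.497, 0.505]
wrist_force: [0.6, -0.8, -5.7]
opening: 0.246
```

Run:
```python
from circ import *
o,p,R=tool(); print(p,R.round(3).tolist(),o["wrist_force"],o["time_s"])
w=P("wrist")
for c in ["side","wrist","scene"]:
    im=vision.camera(c); cv2.imwrite(f"pics/{c}12.png",im[:,:,::-1])
import pickle
m=regions_of("wrist","trivet"); l=regions_of("wrist","lid")
pickle.dump((w,{"t":m[0]["mask"] if m else None,"l":l[0]["mask"]}),open("v7.pkl","wb"))
a=cv2.imread("pics/side12.png")[110:230,190:350]; b=cv2.imread("pics/scene12.png")[200:320,290:450]
cv2.imwrite("pics/ss12.png",cv2.resize(np.hstack([a,b]),None,fx=2.5,fy=2.5,interpolation=cv2.INTER_CUBIC))
```

```text
[0.61972405 0.25285897 0.20447013] [[-0.003, 0.009, 1.0], [-1.0, -0.007, -0.002], [0.007, -1.0, 0.009]] [ 0.58726742 -0.79235789 -5.70214713] 15.975
```

View pics/wrist12.png

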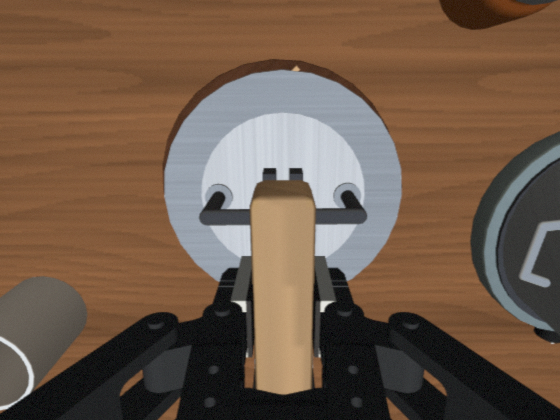

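View pics/ss12.png

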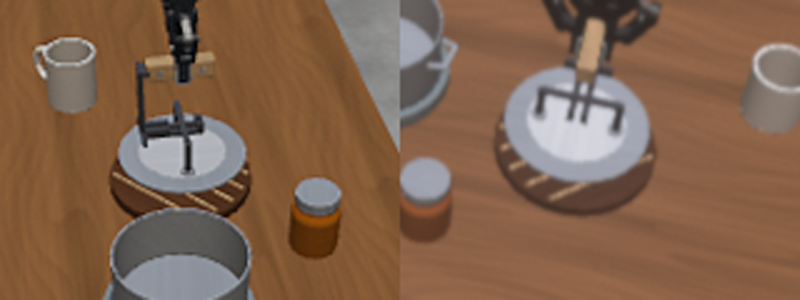

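Run:
```python
from circ import *
import pickle
w,d=pickle.load(open("v7.pkl","rb"))
l=d["l"].astype(np.uint8)
c=max(cv2.findContours(l,0,1)[0],key=len)[:,0]; hull=cv2.convexHull(c)[:,0]
c=np.array([x for x in c if x[1]<255 and min(np.hypot(*(hull-x).T))<4])
o,p,R=tool(); L=circ(w,c,p[2]-.099-.06+.0115,.088)
# trivet arc by edge search along rays from the lid centre outwards
im=cv2.imread("pics/wrist12.png").astype(int)
if d["t"] is not None:
    near=cv2.dilate(l,np.ones((5,5))); k=d["t"].astype(np.uint8)
    c=max(cv2.findContours(k,0,1)[0],key=len)[:,0]; c=np.array([x for x in c if not near[x[1],x[0]] and x[1]<200]); print(c[::12].tolist())
    T=circ(w,c,.018,.1)
s=P("scene"); 
m=regions_of("scene","trivet"); k=m[0]["mask"].astype(np.uint8); lm=regions_of("scene","lid"); 
near=cv2.dilate(lm[0]["mask"].astype(np.uint8),np.ones((5,5)))
c=max(cv2.findContours(k,0,1)[0],key=len)[:,0]; c=np.array([x for x in c if not near[x[1],x[0]]]); circ(s,c,.0,.1)
c=max(cv2.findContours(lm[0]["mask"].astype(np.uint8),0,1)[0],key=len)[:,0]; circ(s,c,p[2]-.099-.06+.0115,.088)
print(p)
```

```text
[0.6193 0.252 ] [0.6195 0.252  0.0878] [0.0002 0.0005] 259
[[272, 59], [260, 61], [248, 64], [236, 68], [224, 73], [212, 81], [200, 90], [189, 101], [180, 113], [174, 125], [168, 137], [166, 149], [163, 161], [359, 92], [347, 81], [335, 73], [323, 68], [311, 65], [299, 62], [287, 60], [275, 59]]
[0.616  0.2536] [0.6185 0.2546 0.0977] [0.0004 0.0009] 243
[0.6103 0.2543] [0.6127 0.2546 0.098 ] [0.0015 0.0032] 91
[0.6163 0.2516] [0.6164 0.2519 0.0867] [0.0014 0.0143] 154
[0.61931406 0.2527458  0.20389931]
```

Call:
apply_moves --increments '[{"x": -0.15, "y": 0.5, "z": -0.25, "ax": 0, "ay": 0, "az": 0, "grip": 1}, {"x": -0.15, "y": 1.2, "z": -0.25, "ax": 0, "ay": 0, "az": 0, "grip": 1}, {"x": -0.15, "y": 1.8, "z": -0.25, "ax": 0, "ay": 0, "az": 0, "grip": 1}, {"x": -0.15, "y": 2.1, "z": -0.25, "ax": 0, "ay": 0, "az": 0, "grip": 1}, {"x": -0.15, "y": 2.1, "z": -0.25, "ax": 0, "ay": 0, "az": 0, "grip": 1}]'

```text
time_s: 16.95
eef_pos: [0.6167, 0.254, 0.1821]
eef_rot: [-0.499, 0.5, -0.497, 0.504]
wrist_force: [-0.4, 0.5, -6.7]
opening: 0.249
```

Run:
```python
from circ import *
o,p,R=tool(); print(p,R.round(3).tolist(),o["wrist_force"],o["time_s"])
w=P("wrist"); im=vision.camera("wrist"); cv2.imwrite("pics/wrist13.png",im[:,:,::-1]); vision.camera("scene")
vs=vision.camera("side"); cv2.imwrite("pics/side13.png",vs[:,:,::-1])
t=regions_of("wrist","trivet")[0]["mask"].astype(np.uint8); l=regions_of("wrist","lid")[0]["mask"].astype(np.uint8)
cv2.imwrite("pics/m13.png",cv2.addWeighted(im[:,:,::-1],.6,np.dstack([l*255,t*255,0*t]),.4,0))
big=lambda k:max(cv2.findContours(k,0,1)[0],key=len)[:,0]
c=big(l); hull=cv2.convexHull(c)[:,0]
circ(w,[x for x in c if x[1]<255 and min(np.hypot(*(hull-x).T))<4],p[2]-.099-.06+.0115,.088)
near=cv2.dilate(l,np.ones((5,5)))
circ(w,[x for x in big(t) if not near[x[1],x[0]] and x[1]<200],.018,.1)
# outer envelope: topmost rows of the trivet
c=[x for x in big(t) if not near[x[1],x[0]] and x[1]<110]; circ(w,c,.018,.1)
```

```text
[0.61670857 0.2539853  0.18209595] [[-0.003, 0.007, 1.0], [-1.0, -0.008, -0.003], [0.008, -1.0, 0.007]] [-0.43546026  0.46402881 -6.69277103] 16.95
[0.6158 0.2532] [0.6164 0.2531 0.0875] [0.0003 0.0008] 261
[0.6164 0.2545] [0.6186 0.2546 0.0982] [0.0006 0.0017] 404
[0.6166 0.2545] [0.6183 0.2545 0.0984] [0.0002 0.0006] 224
```

View pics/m13.png

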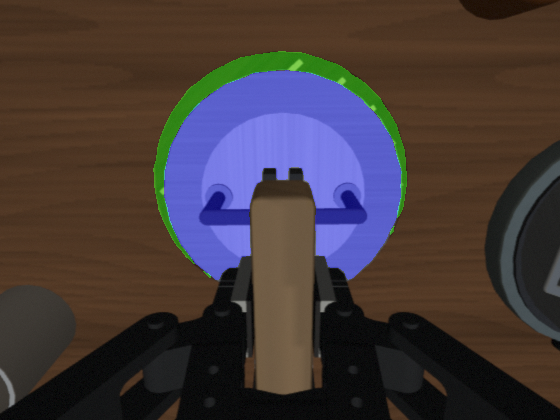

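Call:
apply_moves --increments '[{"x": -0.15, "y": 0, "z": 0.1, "ax": 0, "ay": 0, "az": 0, "grip": 1}, {"x": -0.15, "y": 0.1, "z": 0.1, "ax": 0, "ay": 0, "az": 0, "grip": 1}, {"x": -0.15, "y": 0.2, "z": 0.1, "ax": 0, "ay": 0, "az": 0, "grip": 1}, {"x": -0.15, "y": 0.3, "z": 0.1, "ax": 0, "ay": 0, "az": 0, "grip": 1}, {"x": -0.15, "y": 0.4, "z": 0.1, "ax": 0, "ay": 0, "az": 0, "grip": 1}, {"x": -0.15, "y": 0.5, "z": 0.1, "ax": 0, "ay": 0, "az": 0, "grip": 1}, {"x": -0.15, "y": 0.6, "z": 0.1, "ax": 0, "ay": 0, "az": 0, "grip": 1}, {"x": -0.15, "y": 0.7, "z": 0.1, "ax": 0, "ay": 0, "az": 0, "grip": 1}, {"x": -0.15, "y": 0.8, "z": 0.1, "ax": 0, "ay": 0, "az": 0, "grip": 1}]'

```text
time_s: 18.32
eef_pos: [0.6186, 0.2556, 0.1756]
eef_rot: [-0.5, 0.499, -0.497, 0.505]
wrist_force: [0.2, -0.4, -3.7]
opening: 0.248
```

Run:
```python
from circ import *
o,p,R=tool(); print(p,R.round(3).tolist(),o["wrist_force"],o["time_s"])
w=P("wrist"); im=vision.camera("wrist"); cv2.imwrite("pics/wrist14.png",im[:,:,::-1])
vs=vision.camera("side"); cv2.imwrite("pics/side14.png",vs[:,:,::-1])
t=regions_of("wrist","trivet")[0]["mask"].astype(np.uint8); l=regions_of("wrist","lid")[0]["mask"].astype(np.uint8)
cv2.imwrite("pics/m14.png",cv2.addWeighted(im[:,:,::-1],.6,np.dstack([l*255,t*255,0*t]),.4,0))
big=lambda k:max(cv2.findContours(k,0,1)[0],key=len)[:,0]
c=big(l); hull=cv2.convexHull(c)[:,0]
circ(w,[x for x in c if x[1]<255 and min(np.hypot(*(hull-x).T))<4],.018+.0115,.088)
near=cv2.dilate(l,np.ones((5,5)))
circ(w,[x for x in big(t) if not near[x[1],x[0]] and x[1]<200],.018,.1)
a=cv2.imread("pics/side14.png")[110:230,190:350]
cv2.imwrite("pics/side14z.png",cv2.resize(a,None,fx=5,fy=5,interpolation=cv2.INTER_CUBIC))
```

```text
[0.61860929 0.25563772 0.17561844] [[-0.003, 0.009, 1.0], [-1.0, -0.007, -0.003], [0.007, -1.0, 0.009]] [ 0.23407856 -0.43312092 -3.66276779] 18.325
[0.6172 0.2549] [0.6178 0.2549 0.0874] [0.0004 0.001 ] 286
[0.6159 0.2544] [0.6187 0.2544 0.0977] [0.0006 0.002 ] 407
```

View pics/side14z.png

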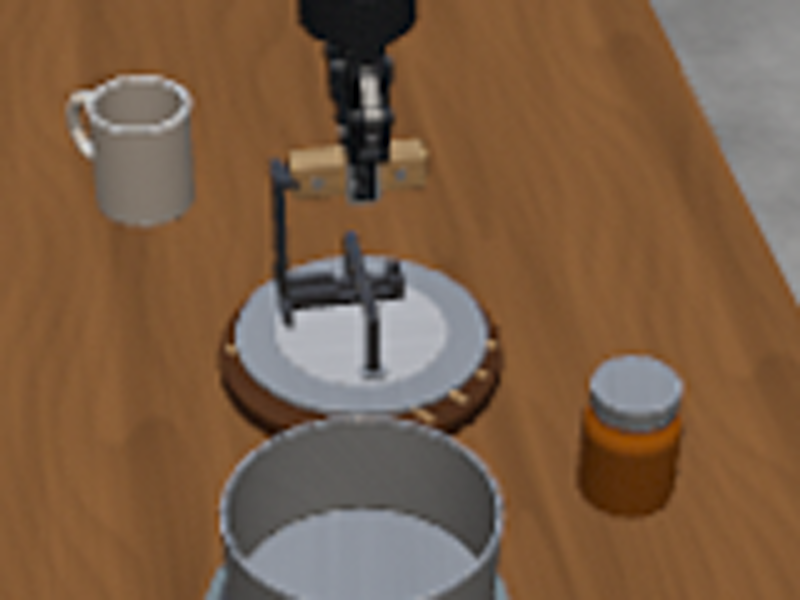

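View pics/m14.png

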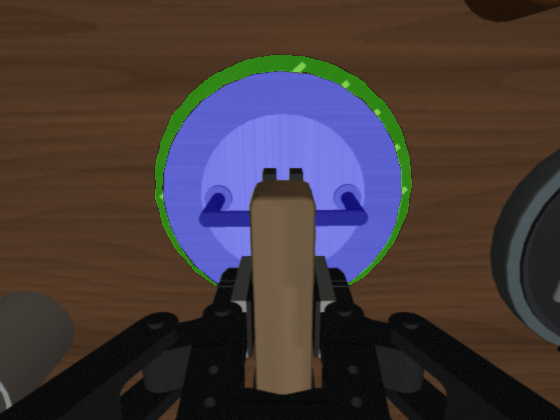

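Call:
apply_moves --increments '[{"x": 0, "y": 0.3, "z": 0, "ax": 0, "ay": 0, "az": 0, "grip": 1}, {"x": 0, "y": 0.7, "z": 0, "ax": 0, "ay": 0, "az": 0, "grip": 1}, {"x": 0, "y": 1.4, "z": 0, "ax": 0, "ay": 0, "az": 0, "grip": 1}, {"x": 0, "y": 2.0, "z": 0, "ax": 0, "ay": 0, "az": 0, "grip": 1}, {"x": 0, "y": 2.1, "z": 0, "ax": 0, "ay": 0, "az": 0, "grip": 1}, {"x": 0, "y": 2.1, "z": 0, "ax": 0, "ay": 0, "az": 0, "grip": 1}]'

```text
time_s: 19.27
eef_pos: [0.6185, 0.2554, 0.1541]
eef_rot: [-0.5, 0.499, -0.497, 0.505]
wrist_force: [-0.2, -0.2, -3.1]
opening: 0.249
```

Run:
```python
from circ import *
o,p,R=tool(); print(p,R.round(3).tolist(),o["wrist_force"],o["time_s"])
im=vision.camera("wrist"); cv2.imwrite("pics/wrist15.png",im[:,:,::-1])
vs=vision.camera("side"); cv2.imwrite("pics/side15.png",vs[:,:,::-1])
a=cv2.imread("pics/side15.png")[110:230,190:350]
cv2.imwrite("pics/side15z.png",cv2.resize(a,None,fx=5,fy=5,interpolation=cv2.INTER_CUBIC))
```

```text
[0.61847798 0.25542088 0.15408985] [[-0.003, 0.008, 1.0], [-1.0, -0.007, -0.002], [0.007, -1.0, 0.008]] [-0.19132528 -0.15976755 -3.11947474] 19.275
```

View pics/side15z.png

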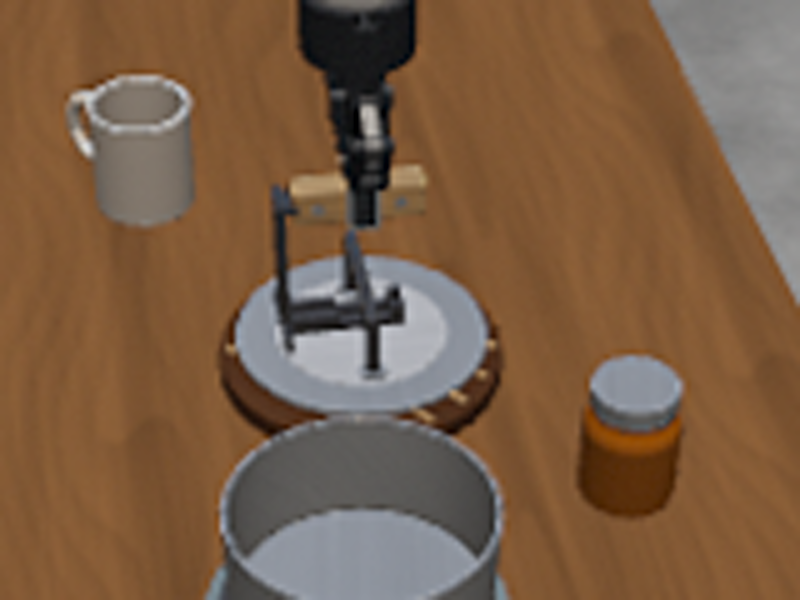

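View pics/wrist15.png

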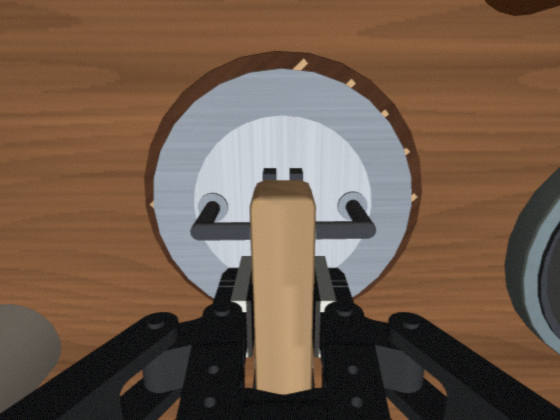

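Lid rests centred on the trivet, and the prongs are mid-gap under the bar. Now I back out along the prongs.

Call:
apply_moves --increments '[{"x": 0, "y": 0, "z": -1, "ax": 0, "ay": 0, "az": 0, "grip": 1}, {"x": 0, "y": 0, "z": -3, "ax": 0, "ay": 0, "az": 0, "grip": 1}, {"x": 0, "y": 0, "z": -5.5, "ax": 0, "ay": 0, "az": 0, "grip": 1}, {"x": 0, "y": 0, "z": -8, "ax": 0, "ay": 0, "az": 0, "grip": 1}, {"x": 0, "y": 0, "z": -10.5, "ax": 0, "ay": 0, "az": 0, "grip": 1}, {"x": 0, "y": 0, "z": -12.5, "ax": 0, "ay": 0, "az": 0, "grip": 1}, {"x": 0, "y": 0, "z": -12.5, "ax": 0, "ay": 0, "az": 0, "grip": 1}]'

```text
time_s: 20.25
eef_pos: [0.492, 0.256, 0.1535]
eef_rot: [-0.5, 0.499, -0.496, 0.504]
wrist_force: [-0.2, -0.1, -3.9]
opening: 0.249
```

Run:
```python
from circ import *
o,p,R=tool(); print(p,R.round(3).tolist(),o["wrist_force"],o["time_s"])
im=vision.camera("wrist"); cv2.imwrite("pics/wrist16.png",im[:,:,::-1])
g=np.load("grasp.npz"); Rt=g["R"]
print(inc([p[0],p[1],.30])); print(inc([*g["p"][:2],.30],Rt))
```

```text
[0.49197575 0.25601266 0.15352476] [[-0.002, 0.008, 1.0], [-1.0, -0.007, -0.001], [0.007, -1.0, 0.008]] [-0.15348368 -0.10546307 -3.86226393] 20.25
(array([ 1.000e-01, -1.461e+01,  1.000e-02]), array([0., 0., 0.]))
(array([ 51.45, -14.19,   7.77]), array([-0.003, -0.252,  0.003]))
```

View pics/wrist16.png

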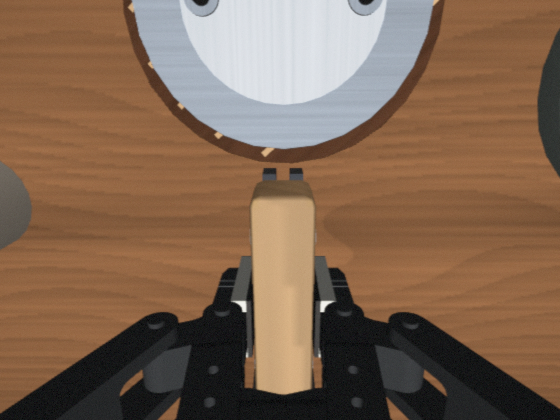

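Call:
apply_moves --increments '[{"x": 0, "y": -4, "z": 0, "ax": 0, "ay": 0, "az": 0, "grip": 1}, {"x": 0, "y": -9, "z": 0, "ax": 0, "ay": 0, "az": 0, "grip": 1}, {"x": 1, "y": -14.4, "z": 0, "ax": 0, "ay": 0, "az": 0, "grip": 1}, {"x": 5, "y": -14.4, "z": 0, "ax": 0, "ay": 0, "az": 0, "grip": 1}, {"x": 10, "y": -14.4, "z": 1, "ax": 0, "ay": 0, "az": 0, "grip": 1}, {"x": 16, "y": -14.4, "z": 2, "ax": 0, "ay": 0, "az": 0, "grip": 1}, {"x": 22, "y": -14.4, "z": 3, "ax": 0, "ay": 0, "az": 0, "grip": 1}, {"x": 28, "y": -14.4, "z": 4, "ax": 0, "ay": -0.05, "az": 0, "grip": 1}, {"x": 34, "y": -14.4, "z": 5, "ax": 0, "ay": -0.1, "az": 0, "grip": 1}, {"x": 40, "y": -14.4, "z": 6, "ax": 0, "ay": -0.15, "az": 0, "grip": 1}, {"x": 45, "y": -14.4, "z": 7, "ax": 0, "ay": -0.2, "az": 0, "grip": 1}, {"x": 49, "y": -14.4, "z": 7.8, "ax": 0, "ay": -0.25, "az": 0, "grip": 1}]'

```text
time_s: 21.8
eef_pos: [0.5693, -0.2362, 0.3021]
eef_rot: [0.558, -0.558, 0.43, -0.439]
wrist_force: [-0.6, 0.6, -3.2]
opening: 0.244
```

Run:
```python
from circ import *
g=np.load("grasp.npz"); Rt=g["R"]
o,p,R=tool(); print(p,o["time_s"]); print(inc([*g["p"][:2],.20],Rt))
```

```text
[ 0.56932727 -0.23624837  0.30214126] 21.8
(array([ 1.95, 10.23, -0.68]), array([-0.003, -0.002,  0.004]))
```

Call:
apply_moves --increments '[{"x": 1.9, "y": 0, "z": -0.7, "ax": -0.003, "ay": -0.002, "az": 0.004, "grip": 1}, {"x": 1.95, "y": 3, "z": -0.7, "ax": -0.003, "ay": -0.002, "az": 0.004, "grip": 1}, {"x": 1.95, "y": 7, "z": -0.7, "ax": -0.003, "ay": -0.002, "az": 0.004, "grip": 1}, {"x": 1.95, "y": 10.2, "z": -0.7, "ax": -0.003, "ay": -0.002, "az": 0.004, "grip": 1}, {"x": 1.95, "y": 10.2, "z": -0.7, "ax": -0.003, "ay": -0.002, "az": 0.004, "grip": 1}, {"x": 1.95, "y": 10.2, "z": -0.7, "ax": -0.003, "ay": -0.002, "az": 0.004, "grip": 1}]'

```text
time_s: 22.55
eef_pos: [0.5692, -0.2579, 0.202]
eef_rot: [0.559, -0.558, 0.43, -0.437]
wrist_force: [-0.0, 1.0, -2.8]
opening: 0.249
```

Run:
```python
from circ import *
g=np.load("grasp.npz"); Rt=g["R"]
o,p,R=tool(); print(p,R.round(4).tolist(),g["R"].round(4).tolist(),o["time_s"],o["wrist_force"]); print(inc(g["p"]+[0,0,.01],Rt))
```

```text
[ 0.56922416 -0.25792892  0.20197598] [[0.2473, 0.0086, 0.9689], [-0.9689, -0.0055, 0.2473], [0.0075, -0.9999, 0.007]] [[0.2473, 0.0069, 0.9689], [-0.9689, -0.0043, 0.2473], [0.0059, -1.0, 0.0056]] 22.55 [-0.04423115  1.04015202 -2.7961786 ]
(array([-0.1 ,  7.31, -0.1 ]), array([-0.001,  0.   ,  0.002]))
```

Call:
apply_moves --increments '[{"x": -0.1, "y": 2, "z": -0.1, "ax": -0.001, "ay": 0, "az": 0.002, "grip": 1}, {"x": -0.1, "y": 4.5, "z": -0.1, "ax": -0.001, "ay": 0, "az": 0.002, "grip": 1}, {"x": -0.1, "y": 6.5, "z": -0.1, "ax": -0.001, "ay": 0, "az": 0.002, "grip": 1}, {"x": -0.1, "y": 7.3, "z": -0.1, "ax": -0.001, "ay": 0, "az": 0.002, "grip": 1}, {"x": -0.1, "y": 7.3, "z": -0.1, "ax": -0.001, "ay": 0, "az": 0.002, "grip": 1}, {"x": -0.1, "y": 7.3, "z": -0.1, "ax": -0.001, "ay": 0, "az": 0.002, "grip": 1}]'

```text
time_s: 23.3
eef_pos: [0.5693, -0.2581, 0.13]
eef_rot: [0.559, -0.558, 0.43, -0.437]
wrist_force: [-0.2, -1.0, -2.1]
opening: 0.246
```

Run:
```python
from circ import *
g=np.load("grasp.npz"); Rt=g["R"]
o,p,R=tool(); print(p,R.round(4).tolist(),o["time_s"],o["wrist_force"]); print(inc(g["p"],Rt))
im=vision.camera("wrist"); cv2.imwrite("pics/wrist17.png",im[:,:,::-1])
```

```text
[ 0.56926119 -0.25805945  0.12996418] [[0.2473, 0.0086, 0.9689], [-0.9689, -0.0049, 0.2473], [0.0068, -1.0, 0.0071]] 23.3 [-0.22853749 -1.01130885 -2.09941789]
(array([-0.07,  1.1 , -0.06]), array([-0.002,  0.   ,  0.001]))
```

View pics/wrist17.png

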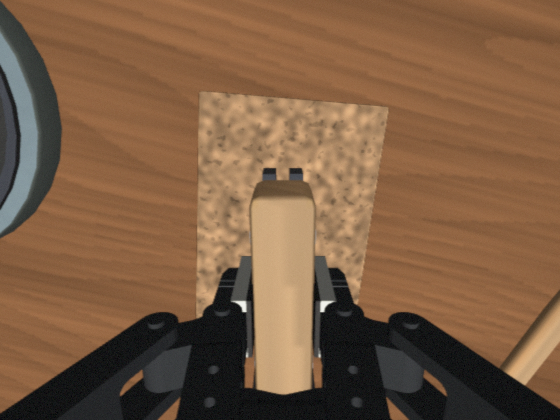

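Call:
apply_moves --increments '[{"x": -0.1, "y": 0.3, "z": -0.1, "ax": -0.002, "ay": 0, "az": 0.001, "grip": 1}, {"x": -0.1, "y": 0.6, "z": -0.1, "ax": -0.002, "ay": 0, "az": 0.001, "grip": 1}, {"x": -0.1, "y": 0.8, "z": -0.1, "ax": -0.002, "ay": 0, "az": 0.001, "grip": 1}, {"x": -0.1, "y": 0.9, "z": -0.1, "ax": -0.002, "ay": 0, "az": 0.001, "grip": 1}, {"x": -0.1, "y": 1.0, "z": -0.1, "ax": -0.002, "ay": 0, "az": 0.001, "grip": 1}, {"x": -0.1, "y": 1.05, "z": -0.1, "ax": -0.002, "ay": 0, "az": 0.001, "grip": 1}, {"x": -0.1, "y": 1.1, "z": -0.1, "ax": -0.002, "ay": 0, "az": 0.001, "grip": 1}, {"x": -0.1, "y": 1.1, "z": -0.1, "ax": -0.002, "ay": 0, "az": 0.001, "grip": 1}]'

```text
time_s: 24.35
eef_pos: [0.5683, -0.2575, 0.1193]
eef_rot: [0.559, -0.558, 0.431, -0.437]
wrist_force: [0.3, 0.2, -2.3]
opening: 0.246
```

Call:
apply_moves --increments '[{"x": 0, "y": 0.06, "z": 0.02, "ax": 0, "ay": 0, "az": 0, "grip": 1}, {"x": 0, "y": 0.1, "z": 0.02, "ax": 0, "ay": 0, "az": 0, "grip": 1}, {"x": 0, "y": 0.1, "z": 0.02, "ax": 0, "ay": 0, "az": 0, "grip": 1}]'

```text
time_s: 24.72
eef_pos: [0.5688, -0.2575, 0.119]
eef_rot: [0.559, -0.558, 0.431, -0.437]
wrist_force: [-0.6, 1.4, 4.6]
opening: 0.246
```

Contact force is +4.6 N, the same as at the grasp. I'll let go and rise.

Call:
apply_moves --increments '[{"x": 0, "y": 0, "z": 0, "ax": 0, "ay": 0, "az": 0, "grip": 0.6}, {"x": 0, "y": 0, "z": 0, "ax": 0, "ay": 0, "az": 0, "grip": 0.3}, {"x": 0, "y": 0, "z": 0, "ax": 0, "ay": 0, "az": 0, "grip": 0}, {"x": 0, "y": 0, "z": 0, "ax": 0, "ay": 0, "az": 0, "grip": 0}, {"x": 0, "y": 0, "z": 0, "ax": 0, "ay": 0, "az": 0, "grip": 0}, {"x": 0, "y": 0, "z": 0, "ax": 0, "ay": 0, "az": 0, "grip": 0}]'

```text
time_s: 25.48
eef_pos: [0.5688, -0.2575, 0.1189]
eef_rot: [0.559, -0.558, 0.431, -0.437]
wrist_force: [-0.2, 0.7, -0.1]
opening: 0.999
```

Call:
apply_moves --increments '[{"x": 0, "y": -2, "z": 0, "ax": 0, "ay": 0, "az": 0, "grip": 0}, {"x": 0, "y": -5, "z": 0, "ax": 0, "ay": 0, "az": 0, "grip": 0}, {"x": 0, "y": -8.3, "z": 0, "ax": 0, "ay": 0, "az": 0, "grip": 0}, {"x": 0, "y": -8.3, "z": 0, "ax": 0, "ay": 0, "az": 0, "grip": 0}, {"x": 0, "y": -8.3, "z": 0, "ax": 0, "ay": 0, "az": 0, "grip": 0}]'

```text
time_s: 26.1
eef_pos: [0.5681, -0.257, 0.2024]
eef_rot: [0.559, -0.558, 0.43, -0.437]
wrist_force: [0.1, 0.4, 0.4]
opening: 0.999
```

Run:
```python
from circ import *
o,p,R=tool(); print(p,o["time_s"],o["opening"],o["wrist_force"])
for c in ["wrist","side","scene"]:
    im=vision.camera(c); cv2.imwrite(f"pics/{c}18.png",im[:,:,::-1])
a=cv2.imread("pics/wrist5.png"); b=cv2.imread("pics/wrist18.png"); cv2.imwrite("pics/cmp.png",np.hstack([a[60:330,150:430],b[60:330,150:430]]))
```

```text
[ 0.56806183 -0.25703932  0.2023948 ] 26.1 0.9994574342693986 [0.05782761 0.39121638 0.44253438]
```

View pics/cmp.png

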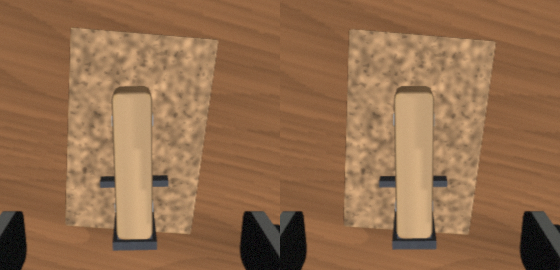

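View pics/side18.png

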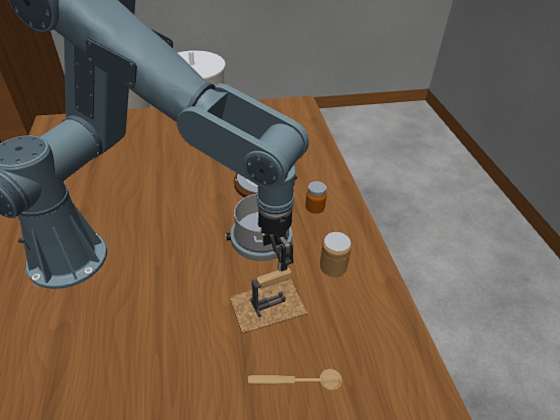

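View pics/scene18.png

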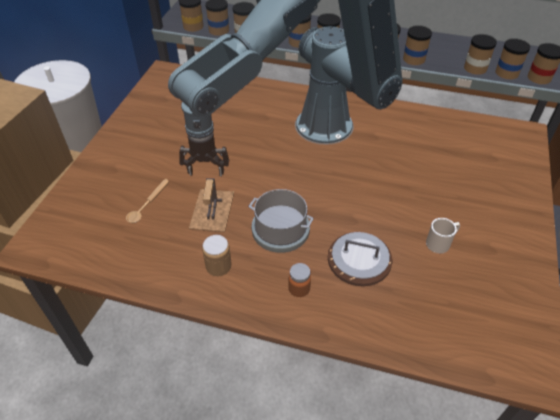

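```bash
python3 -c "
from bench import ticket; print(ticket.hand_in())"
```

```text
the job is handed in; nothing more can be done
None
```

The job is done and handed in at about 26 s of the 72 s allowed. I took the lifter by its handle and hooked the middle of the loop. The lid came off level and went onto the trivet. I then backed the prongs out, stood the lifter back on its board and let go.

**Lid on the trivet:** At touchdown the wrist-camera fit put the lid's centre within about 1.5 mm of the trivet's. The last scene picture shows it right way up there. Wrist force went from -6.6 N with the lid hanging to -3.1 N with it set down.

**Lifter on its board:** The before and after wrist pictures match to within 1–2 pixels. The arm is clear and the gripper fully open. The pot and the other things look undisturbed in the last pictures.

**Disagreements and failures:**
- The lifter stands turned about 5° from the board's edges (14.3° against 9.5°). I put it back as I found it.
- The scene camera's trivet fits varied by up to about 9 mm, and the side camera's fit was unusable because the lid hid part of the trivet. I relied on the wrist camera for centring.
- My first move call was refused for missing keys; nothing moved.

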